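# Clamp a linking machine's pulley hub on the flat of its shaft

### The arm

A 7-joint arm with a two-finger parallel gripper is mounted at the origin on the work surface. World frame = base frame: x ahead of the robot, y to its left, z up, the work surface at z = 0. Lengths are in m, angles in rad, forces in N, time in s.
With the tool pointing down it reaches from about 0.425 to 0.925 m from the base axis. Payload 6.8 kg.
Tool frame: the origin (TCP) lies on the centre line of the jaws, within the pads' length; the fingertips stand 14 mm ahead of it and the grasp point (between the pads) lies 5 mm behind it; y points along the fingers, x is the direction in which the jaws open and shut, and the axes are right-handed (so a half turn about y gives the same grasp; the last joint's range is limited). The gripper opens to 85 mm and grips with 20 to 120 N. Pads are 22 mm wide; open, the fingers measure 114 mm over their backs; the gripper's body (76 mm by 85 mm) begins 54 mm behind the grasp point. The pads swing forward as they close: fully open they stand 13 mm farther back than shut.
Start: joints at [1.104, 0.477, 0.022, 1.555, -0.011, 1.109, -0.083], TCP at [0.237, -0.632, 0.245] pointing down, gripper open.
Joint ranges: [-2.96, 2.96], [-0.34, 2.1], [-1.41, 1.46], [0.24, 2.44], [-1.37, 4.51], [0.17, 1.92], [-2.96, 2.96]. Speed limits (rad/s): [2.39, 2.39, 3.14, 3.14, 3.14, 3.14, 3.14].

### API

Orientations are given as a unit quaternion [x, y, z, w].
In Python, from bench import read_state, grab_frame, calibration, manip gives the robot as it stands.
- The arm moves only by the shell command python3 -m pendant 'ROWS'. ROWS is JSON, a list of rows, each a list of 7 numbers: the turn, a rotation vector about the tool's x, y, z in degrees, then the shift along the tool's x, y, z in m, then the finger opening in m, from 0 to 0.0854. In form: [[wx, wy, wz, tx, ty, tz, fingers], ...]. A call has 1 to 12 rows; each row is the pose to reach, as a shift and turn from the pose commanded when the call began, along the tool's axes at that moment; what a row does not reach only later rows make up. A row lasts 1/8 s, in which the tool goes at most 62.5 mm and 10.7 degrees, less where a joint would pass 70% of its speed; a pose out of reach is approached as far as the arm can. A call with a gripper value outside its range is refused whole. The fingers move at their own pace and stop on an object; the grip force is fixed at half the most. Time passes only in rows, so rows that repeat a pose let the fingers close. It gives the time, the measured TCP pose, the force and the opening at its end, in the units of the state.
- read_state(): the state, without advancing time (a new reading comes with each control period).
- grab_frame(name): name is "scene" or "side" or "wrist"; returns the picture (420x560x3 uint8, red, green, blue); there is no depth.
- calibration(name): a dict with "vertical_fov" (degrees; the focal length in pixels is half the picture's height over the tangent of half this angle, whatever the lens; pixels are square), "cx", "cy" (the principal point, pixels), "T" (4x4, takes a point from camera to world coordinates). Camera axes: x right, y down, z forward; pixel columns grow to the right and rows downward; lengths in m; the calibration is good to about 2 mm. A picture is of the moment at which its call begins: read the wrist's pose just before it. calibration takes no time and is no camera call; for the wrist camera it gives the pose at the moment of the call.
- manip.job_done(): hands the job in, once; it reports no verdict.
The state is a dict: "time": time; "joint_positions": joint angles; "dq": joint speeds; "joint_efforts": joint torques, N m; "tcp_pos": TCP position; "tool_rot": TCP orientation; "contact_force": force on the tool from outside, world axes, zero at the start; "torque": the same for the moment, N m; "finger_gap": finger opening in m.
Only numpy, scipy, OpenCV 4.12 (cv2) and the standard library are available. Lean on these libraries where they do the work, as an engineer would, in place of code of your own. Each camera call takes 0.05 s, during which the arm holds its last target.

### The job

The drive pulley of this linking machine is loose: turn its shaft by the crank until the milled flat faces the setscrew, straight up. Then take the hex key from its wooden block and tighten the setscrew clockwise, feeling for the point where it meets the flat, until it is snug but not overtightened. Put the key back in its block, fully down and upright, and leave the yarn cone, the jar and the brush where they are.

Things in the scene. Friction and masses are not known exactly. Their poses are not given: they have to be found in the camera images.
- hub_mouth (a point): Centre of the upper rim of the steel boss (36 mm outside diameter, 26 mm bore) that stands up from the pulley hub of the fixed green machine. z up; y along the shaft: the crank is at the -y end, the pulley disc (80 mm diameter) 22 to 40 mm towards +y. The shaft's axis lies 44 to 46 mm below (loose bore) this point.
- setscrew: Upright steel setscrew in the boss; hexagon socket in its top 15.8 mm across flats, 16 mm deep. Origin: centre of the socket's mouth; z up; x square to a flat. Tightens clockwise from above, sinking 2.5 mm per rad, drag about 0.2 N m. Meets the flat 1.3 to 2.5 rad after its start; then each 0.1 rad more adds 25 to 30 N on the flat and 0.07 N m. 45 N is snug, 115 N too much.
- screw_tip: The setscrew's white nylon tip, hidden inside the hub; it moves down with the screw without turning. Same origin as the setscrew; z up. The thread holds by its own drag when let go (up to about 100 N).
- shaft: Level steel shaft, 30 mm diameter, with a milled flat 3 mm deep and 18 mm wide, seen for 40 mm between hub and bearing. Origin on its axis under the setscrew; y along the axis (away from the crank); z is the flat's outward normal: the flat faces the setscrew when z points up. Starts leaning 0.5 to 1.3 rad away from the robot (to +x); drag 0.2 N m; stays where left.
- grip_mid (a point): Middle of the black crank grip: a level round bar, 14 mm diameter, 52 mm long, parallel to the shaft, which spins freely on its pin 60 mm from the shaft's axis and turns the shaft about that axis. It sits 138 mm from the setscrew towards the machine's -y. Seen from the axis its arm stands 0.4 rad back towards the robot (-x) from the flat's normal.
- key_handle (a point): Centre of the hex key's upright black plastic handle, a plate 60 mm (x) by 16 mm (y) by 46 mm (z, up); the hexagon shank hangs below it. Key 150 g, 116 mm tall in all.
- key_tip (a point): Lower end of the key's steel shank, 93 mm below the handle's centre, z up along the key. The shank is 70 mm long: a hexagon 15 mm across flats (x square to a flat), its last 6 mm a cone 14 to 8 mm in diameter that leads into the socket. The hexagon enters within 0.09 rad of the socket's angle; seated, the tip is 11 to 16 mm below the socket's mouth.
- stand_hole0 (a point): Mouth of the round upright hole, 21 mm diameter and right through, in the top of the fixed wooden key block (55 x 55 x 74 mm tall). The key hangs in it with its handle's underside resting on the block, tip 70 mm below the mouth.
- yarn_cone: Dark yarn cone, 76 mm diameter, 132 mm tall, standing loose on the table; origin at its underside. Not to be moved.
- screw_jar: Small closed glass jar with a metal cap, 48 mm diameter, 60 mm tall; origin at its underside. Not to be moved.
- lint_brush: Small wooden-handled brush, 170 mm long, lying on the table; origin at its underside. Not to be moved.

How it is judged:
By the outcome, as a careful person would: the job done as asked, in the order asked, and still so for the second after the job is handed in, with the robot touching nothing.
It also fails if it takes over 72 s, if anything falls off the work surface, if the arm or the gripper's body presses on something with over 40 N, if the wrist force passes 120 N, or if a joint passes its speed limit or range.

## Working session

There is one attempt and no reset: what is moved stays moved. The work goes in short steps, Python scripts to look and compute and a shell command to move; the robot and the scene stay as the last step left them, time stands still between calls to the robot, and variables do not carry over. Pictures are saved under pics/ and viewed, and the job is handed in when it is done.

```bash
mkdir -p pics; ls; python3 - <<'E'
from bench import *
import cv2,numpy as np
s=read_state();print(s)
for n in("scene","side","wrist"):
    c=calibration(n);print(n,c['vertical_fov'],c['cx'],c['cy'],np.round(c['T'],4).tolist())
    f=grab_frame(n);cv2.imwrite(f'pics/{n}0.png',f[:,:,::-1])
E
```

```text
pics
{'time': 0.0, 'joint_positions': array([ 1.10391978,  0.47780411,  0.0223569 ,  1.55641832, -0.01150566,
        1.10929771, -0.08310589]), 'dq': array([-1.40800497e-04,  8.09153397e-05, -9.42144430e-04, -4.07904197e-04,
        7.63125601e-04,  1.21341439e-03,  1.07436943e-03]), 'joint_efforts': array([-5.14297535e-04, -5.96445680e+01,  1.60787936e+00, -2.81189203e+01,
        1.26033212e-02,  9.27667221e-03, -2.54872288e-05]), 'tcp_pos': array([ 0.23680012, -0.63151374,  0.24433732]), 'tool_rot': array([-0.58086814,  0.40331177, -0.40221424,  0.58151141]), 'contact_force': array([-0.02409582, -0.57947127,  0.17883456]), 'torque': array([-0.00716914,  0.06279752, -0.00050036]), 'finger_gap': 0.0852777547036008}
scene 52.21075849339067 278.32007127549775 207.96624019987735 [[-0.4021, 0.7145, -0.5726, 1.1024], [0.9155, 0.3234, -0.2394, 0.174], [0.0141, -0.6205, -0.7841, 0.8435], [0.0, 0.0, 0.0, 1.0]]
side 52.41015384361888 282.2896458325049 211.5966506588339 [[-0.8625, -0.3723, 0.3428, 0.274], [-0.5058, 0.6105, -0.6095, 0.4934], [0.0176, -0.6991, -0.7148, 0.752], [0.0, 0.0, 0.0, 1.0]]
wrist 67.49413678189401 279.36117984254474 209.8306938133874 [[0.3504, -0.8857, -0.3044, 0.3144], [-0.9366, -0.3322, -0.1116, -0.6028], [-0.0023, 0.3242, -0.946, 0.3733], [0.0, 0.0, 0.0, 1.0]]
```

View pics/scene0.png

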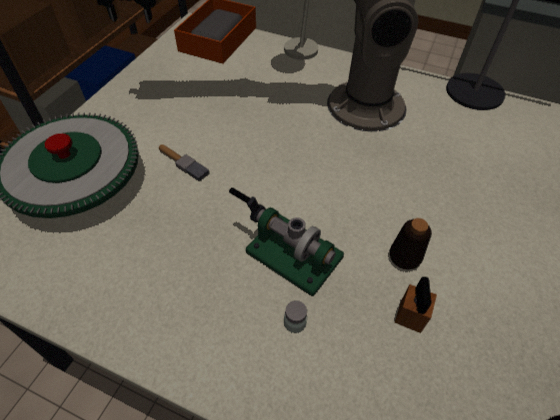

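View pics/side0.png

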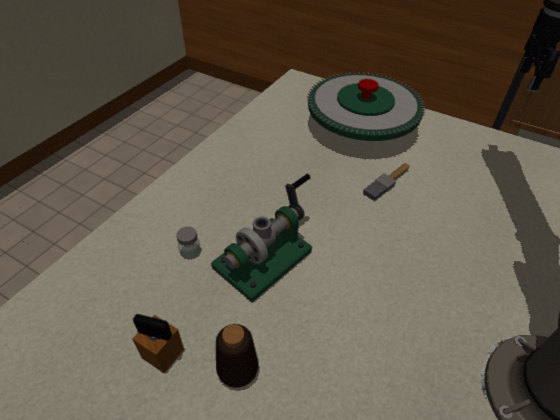

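View pics/wrist0.png

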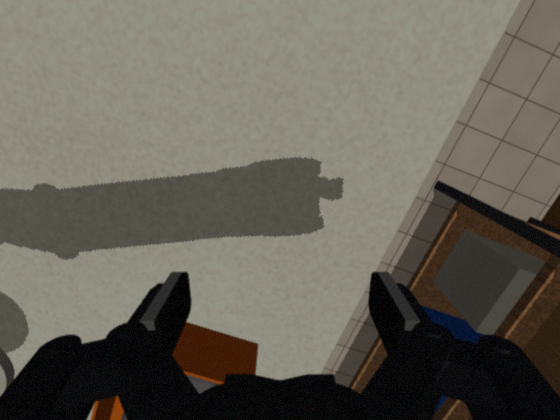

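The scene view shows the machine at about (295,245), with the crank grip at (240,193), the boss at (297,226), the key block at (416,305), the cone at (411,243) and the jar at (296,315). The side view has the same items. I'll enlarge both.

```bash
cat > h.py <<'E'
from bench import *
import cv2,numpy as np
from scipy.spatial.transform import Rotation as R
def K(c): 
    f=210/np.tan(np.radians(c['vertical_fov'])/2); return f
def ray(c,p):
    f=K(c);T=np.array(c['T']);d=T[:3,:3]@np.array([(p[0]-c['cx'])/f,(p[1]-c['cy'])/f,1]);return T[:3,3],d/np.linalg.norm(d)
def tri(obs):
    A=np.zeros((3,3));b=np.zeros(3)
    L=[ray(c,p) for c,p in obs]
    for o,d in L:
        M=np.eye(3)-np.outer(d,d);A+=M;b+=M@o
    x=np.linalg.solve(A,b);return x,[np.linalg.norm((np.eye(3)-np.outer(d,d))@(x-o)) for o,d in L]
def plane(c,p,z):
    o,d=ray(c,p);return o+d*(z-o[2])/d[2]
def proj(c,X):
    T=np.array(c['T']);q=T[:3,:3].T@(np.asarray(X)-T[:3,3]);f=K(c);return np.array([c['cx']+f*q[0]/q[2],c['cy']+f*q[1]/q[2]])
def crop(f,x0,y0,w,h,k,name):
    cv2.imwrite(name,cv2.resize(f[y0:y0+h,x0:x0+w],None,fx=k,fy=k,interpolation=cv2.INTER_CUBIC))
def shot(n,name):
    c=calibration(n);f=grab_frame(n)[:,:,::-1].copy();cv2.imwrite(f'pics/{name}.png',f);return c,f
E
python3 - <<'E'
from h import *
s=cv2.imread('pics/scene0.png');d=cv2.imread('pics/side0.png')
g=lambda i:np.clip((i/255.)**.6*255,0,255).astype(np.uint8)
crop(g(s),220,175,130,120,6,'pics/s1.png');crop(g(s),375,210,80,125,4,'pics/s2.png')
crop(g(d),205,165,125,135,4,'pics/d1.png');crop(g(d),120,300,150,95,5,'pics/d2.png')
print(R.from_quat(read_state()['tool_rot']).as_matrix().round(3))
E
```

```text
[[ 0.351 -0.001  0.936]
 [-0.936  0.001  0.351]
 [-0.001 -1.    -0.   ]]
```

View pics/s1.png

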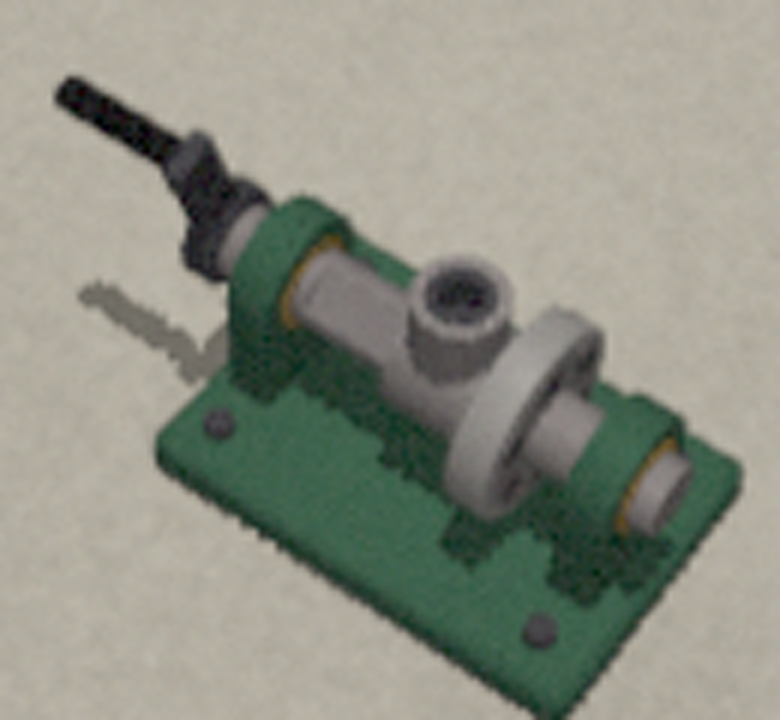

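View pics/d1.png

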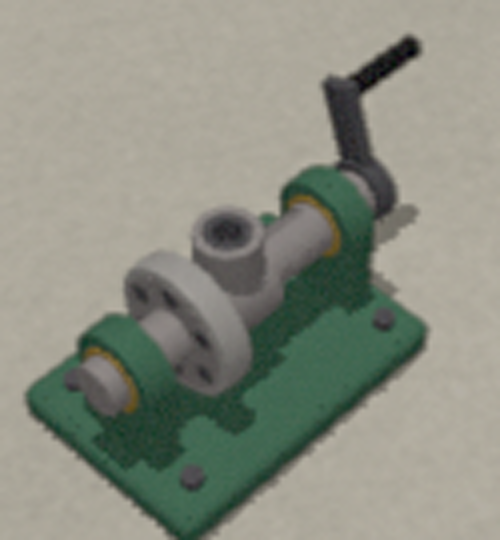

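View pics/s2.png

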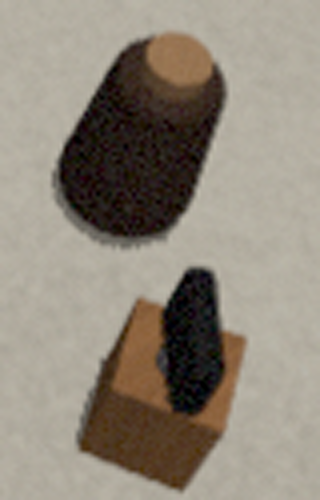

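View pics/d2.png

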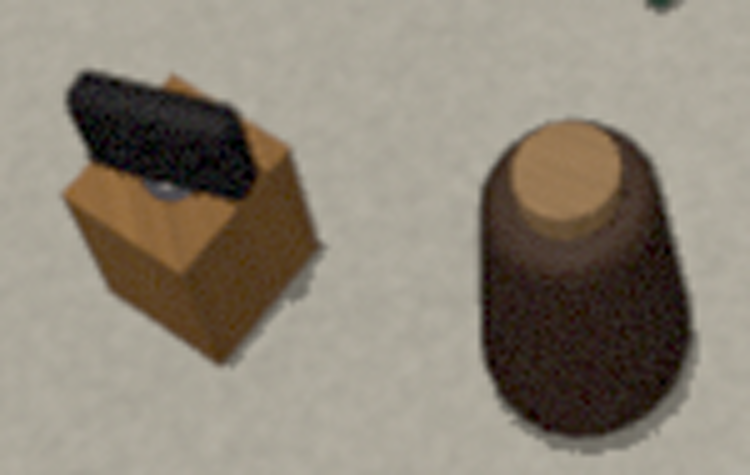

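```bash
python3 - <<'E'
from h import *
S=calibration('scene');D=calibration('side')
P=dict(boss=((296.7,224.5),(262.3,222.5)),gout=((232,190),(308,176.5)),gin=((248.7,200.3),(295.5,185.5)),shaftend=((330.8,257.5),(230.8,263.3)),
conetop=((375+180/4,210+59/4),(120+567/5,300+172/5)))
for k,(a,b) in P.items():
    x,e=tri([(S,a),(D,b)]);print(k,x.round(4),np.round(e,4))
for c,ps in((S,[(410,285),(436.3,294.5),(428.3,316.3),(403,308)]),(D,[(154.4,315),(178,330),(156.6,354.4),(133,339)])):
    q=np.array([plane(c,p,.074) for p in ps]);print('block',q[:,:2].round(4).tolist(),q.mean(0).round(4))
q=[plane(D,p,.12) for p in((137,315),(167,323))];print('handle top',np.round(q,4))
q=[plane(S,p,.12) for p in((375+205/4,210+268/4),(375+190/4,210+380/4))];print('handle top S',np.round(q,4))
# base corners of machine
print('base S',[plane(S,(220+a/6,175+b/6),.01)[:2].round(4).tolist() for a,b in((160,445),(555,712),(740,475))])
print('base D',[plane(D,(205+a/4,165+b/4),.01)[:2].round(4).tolist() for a,b in((30,395),(187,535),(425,335))])
E
```

```text
boss [0.5967 0.0038 0.1192] [0.002 0.002]
gout [ 0.5778 -0.1569  0.1321] [0.0013 0.0013]
gin [ 0.5871 -0.1132  0.1322] [0.0038 0.0038]
shaftend [0.6149 0.092  0.0722] [0.0009 0.0009]
conetop [0.5008 0.2402 0.1306] [0.0012 0.0012]
block [[0.6123, 0.2603], [0.6117, 0.313], [0.6644, 0.3078], [0.6674, 0.2592]] [0.639  0.2851 0.074 ]
block [[0.6636, 0.2571], [0.6084, 0.2584], [0.6096, 0.3113], [0.663, 0.3109]] [0.6361 0.2844 0.074 ]
handle top [[0.6618 0.288  0.12  ]
 [0.6093 0.2738 0.12  ]]
handle top S [[0.6117 0.2799 0.12  ]
 [0.6729 0.2855 0.12  ]]
base S [[0.6345, -0.0982], [0.678, 0.0805], [0.5559, 0.1095]]
base D [[0.679, 0.0757], [0.5578, 0.1058], [0.5153, -0.0725]]
```

```bash
python3 -m pendant '[[0,-55.7,0,-0.344,0,0.497,0.06],[0,-55.7,0,-0.344,0,0.497,0.06],[0,-55.7,0,-0.344,0,0.497,0.06],[0,-55.7,0,-0.344,0,0.497,0.06],[0,-55.7,0,-0.344,0,0.497,0.06],[0,-55.7,0,-0.344,0,0.497,0.06],[0,-55.7,0,-0.344,0,0.497,0.06],[0,-55.7,0,-0.344,0,0.497,0.06],[0,-55.7,0,-0.344,0,0.497,0.06],[0,-55.7,0,-0.344,0,0.497,0.06],[0,-55.7,0,-0.344,0,0.497,0.06],[0,-55.7,0,-0.344,0,0.497,0.06]]'
python3 - <<'E'
from h import *
s=read_state();print(s['time'],s['tcp_pos'],s['joint_positions'].round(3));print(R.from_quat(s['tool_rot']).as_matrix().round(3))
c,f=shot('wrist','w1');print(np.round(c['T'],4).tolist())
cv2.imwrite('pics/w1g.png',np.clip((f/255.)**.6*255,0,255).astype(np.uint8))
E
```

```text
time: 1.65
tcp_pos: [0.581, -0.1363, 0.2449]
tool_rot: [0.702, -0.085, 0.084, -0.702]
contact_force: [-0.2, -1.1, 0.3]
finger_gap: 0.0602
1.65 [ 0.5810064  -0.13633323  0.24486289] [ 0.432  0.379 -0.395  1.727  0.164  1.069 -0.258]
[[ 0.971 -0.001  0.238]
 [-0.238 -0.001  0.971]
 [-0.001 -1.    -0.001]]
[[0.971, -0.2257, -0.0786, 0.6002], [-0.239, -0.9185, -0.3149, -0.0555], [-0.0011, 0.3246, -0.9459, 0.3737], [0.0, 0.0, 0.0, 1.0]]
```

View pics/w1g.png

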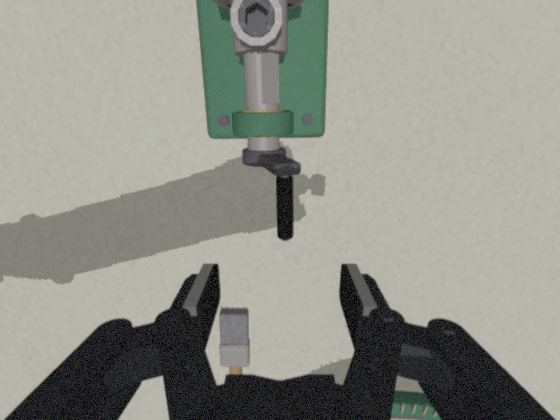

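The wrist view shows the boss rim at about (257,17), the flat as a brighter stripe at (263,80), and the grip from (285,175) to (286,237).

```bash
python3 - <<'E'
from h import *
f=cv2.imread('pics/w1.png');c=calibration('wrist')
S=calibration('scene');D=calibration('side')
for p,z in(((285,175),.132),((286,237),.132),((257,17),.119)): print(p,plane(c,p,z).round(4))
x,e=tri([(S,(296.7,224.5)),(D,(262.3,222.5)),(c,(257,17))]);print(x.round(4),np.round(e,4))
# dark mask of grip
m=(f.max(2)<28)[170:245,265:305];ys,xs=np.nonzero(m);print(xs.mean()+265,ys.mean()+170,ys.min()+170,ys.max()+170)
# shaft axis: centre line of visible shaft & green bearing
hsv=cv2.cvtColor(f,cv2.COLOR_BGR2HSV)
for r in(60,70,80,90,100): print(r,[f[r,x].tolist()[1] for x in range(236,290,2)])
for r in(50,80,110,130):
    g=np.nonzero((hsv[r,:,0]>60)&(hsv[r,:,0]<95)&(hsv[r,:,1]>90))[0];print(r,g.min(),g.max())
g=np.clip((f/255.)**.6*255,0,255).astype(np.uint8)
crop(g,195,0,140,150,5,'pics/w1b.png')
E
```

```text
(285, 175) [ 0.5912 -0.1098  0.132 ]
(286, 237) [ 0.5795 -0.1615  0.132 ]
(257, 17) [0.5982 0.0028 0.119 ]
[0.5973 0.0034 0.1189] [0.0022 0.002  0.001 ]
284.4484958979034 202.41203281677303 170 239
60 [76, 75, 44, 42, 64, 74, 86, 88, 95, 95, 117, 119, 112, 86, 85, 85, 87, 85, 84, 86, 84, 71, 40, 40, 76, 78, 81]
70 [76, 74, 75, 77, 72, 74, 87, 90, 98, 97, 112, 118, 111, 87, 85, 87, 84, 89, 85, 83, 86, 84, 80, 83, 80, 83, 79]
80 [76, 74, 76, 78, 64, 74, 84, 89, 97, 96, 106, 119, 118, 87, 84, 86, 88, 85, 86, 87, 84, 85, 79, 82, 78, 80, 79]
90 [75, 77, 75, 79, 71, 72, 81, 86, 94, 97, 100, 118, 117, 94, 85, 86, 84, 87, 86, 85, 87, 91, 76, 81, 81, 79, 81]
100 [79, 75, 78, 75, 72, 67, 75, 85, 88, 97, 100, 116, 115, 95, 88, 88, 88, 86, 86, 85, 83, 86, 76, 76, 79, 78, 74]
50 202 325
80 204 324
110 207 323
130 209 323
```

View pics/w1b.png

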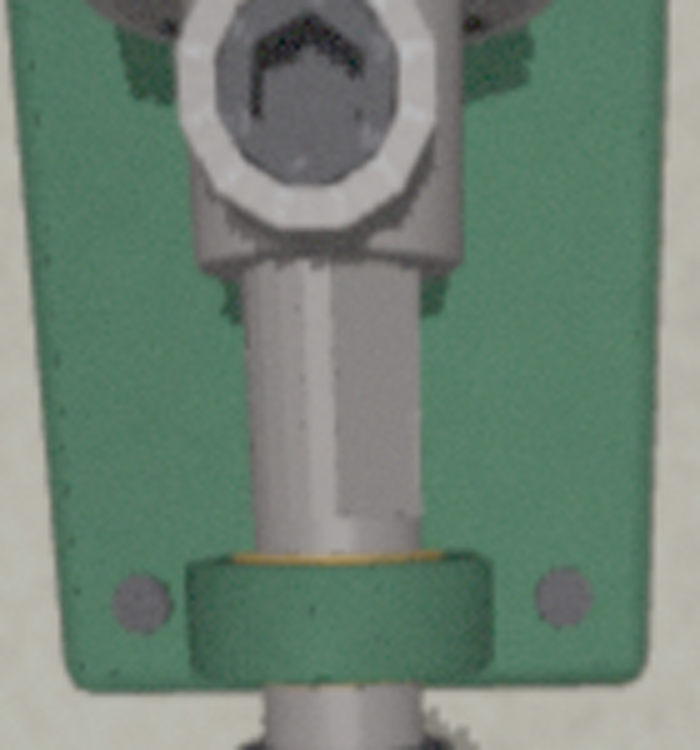

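```bash
python3 -m pendant '[[0,0,0,0.004,0.05,0.001,0.06],[0,0,0,0.004,0.09,0.001,0.05],[0,0,0,0.004,0.118,0.001,0.045],[0,0,0,0.004,0.118,0.001,0.03],[0,0,0,0.004,0.118,0.001,0.0],[0,0,0,0.004,0.118,0.001,0.0],[0,0,0,0.004,0.118,0.001,0.0],[0,0,0,0.004,0.118,0.001,0.0]]'
python3 - <<'E'
from h import *
s=read_state();print(s['time'],s['tcp_pos'],s['contact_force'],s['torque'],s['finger_gap'])
c,f=shot('wrist','w2');
cv2.imwrite('pics/w2g.png',np.clip((f/255.)**.6*255,0,255).astype(np.uint8))
E
```

```text
time: 2.7
tcp_pos: [0.586, -0.1365, 0.1284]
tool_rot: [0.702, -0.084, 0.085, -0.701]
contact_force: [-1.8, -4.5, 5.2]
finger_gap: 0.012
2.7 [ 0.58599454 -0.13651824  0.12835756] [-1.76450827 -4.46081497  5.2166918 ] [-0.84466525  0.55116462  0.18218193] 0.011998160273885604
```

View pics/w2g.png

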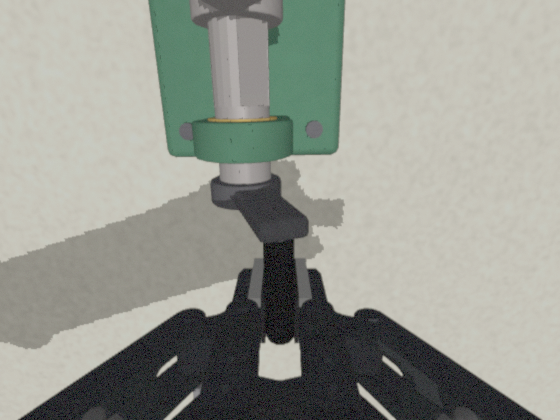

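The jaws hold the crank grip at (278,290). Next I'll turn it along its arc in small steps.

```bash
python3 -m pendant '[[0,0,0,-0.007,-0.002,0,0],[0,0,0,-0.014,-0.003,0,0],[0,0,0,-0.02,-0.0035,0,0],[0,0,0,-0.026,-0.003,0,0],[0,0,0,-0.026,-0.003,0,0]]'
python3 - <<'E'
from h import *
s=read_state();print(s['time'],s['tcp_pos'],s['contact_force'],s['torque'],s['finger_gap'])
E
```

```text
time: 3.38
tcp_pos: [0.5613, -0.1308, 0.1313]
tool_rot: [0.703, -0.084, 0.086, -0.701]
contact_force: [-0.3, -6.2, 3.0]
finger_gap: 0.0119
3.375 [ 0.56134007 -0.13082726  0.13126769] [-0.29399747 -6.16128151  3.00192395] [-1.18146351  0.14212217  0.13232076] 0.011938960720297482
```

```bash
python3 -m pendant '[[0,0,0,-0.005,0.0007,0,0],[0,0,0,-0.009,0.0016,0,0],[0,0,0,-0.013,0.003,0,0],[0,0,0,-0.0174,0.0044,0,0],[0,0,0,-0.0174,0.0044,0,0],[0,0,0,-0.0174,0.0044,0,0]]'
python3 - <<'E'
from h import *
s=read_state();print(s['time'],s['tcp_pos'],s['contact_force'],s['torque'],s['finger_gap'])
P=np.array([[0.58599,-0.13652,0.12836],[0.56134,-.13083,.13127],s['tcp_pos']])
xm=np.array([.9713,-.2379]);u=(P[:,:2]-[0.5975,0.003])@xm;z=P[:,2];print(u,z)
# circle through with r fixed 60 and centre free
from scipy.optimize import least_squares
r=least_squares(lambda q:np.hypot(u-q[0],z-q[1])-.06,[0,.07]);print(r.x,r.fun,np.arctan2(u-r.x[0],z-r.x[1]))
c,f=shot('wrist','w3')
cv2.imwrite('pics/w3g.png',np.clip((f/255.)**.6*255,0,255).astype(np.uint8))
c,f=shot('scene','s3');crop(np.clip((f/255.)**.6*255,0,255).astype(np.uint8),220,175,130,120,6,'pics/s3g.png')
E
```

```text
time: 4.12
tcp_pos: [0.5444, -0.127, 0.1268]
tool_rot: [0.703, -0.084, 0.086, -0.701]
contact_force: [-1.4, -6.7, 3.1]
finger_gap: 0.012
4.125 [ 0.54444718 -0.12696687  0.1268317 ] [-1.36757221 -6.6754915   3.13106738] [-1.44534711  0.1600865   0.19715937] 0.012031407837836782
[ 0.02201214 -0.00328405 -0.02061109] [0.12836   0.13127   0.1268317]
[0.00270657 0.07155679] [-5.7487219e-06  1.2959459e-05 -8.0876893e-06] [ 0.32761987 -0.09998865 -0.39919856]
```

View pics/w3g.png

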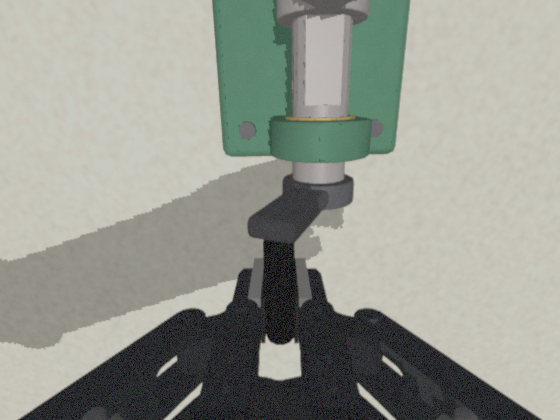

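View pics/s3g.png

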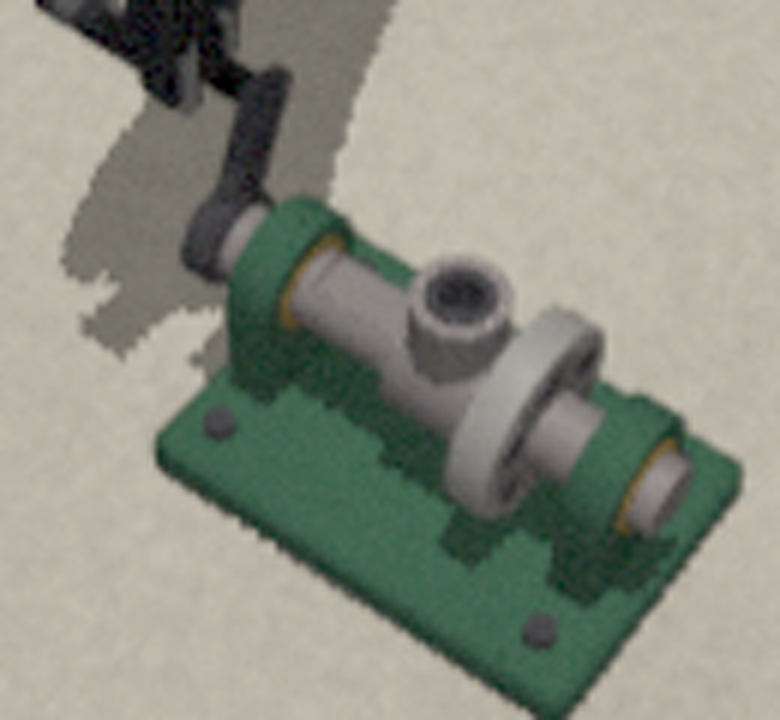

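```bash
python3 - <<'E'
from h import *
f=cv2.imread('pics/w3.png');c=calibration('wrist')
for r in(45,65,85): print(r,[(x,int(f[r,x:x+2,1].mean())) for x in range(288,360,2)])
hsv=cv2.cvtColor(f,cv2.COLOR_BGR2HSV)
# predicted at given roll
B=np.array([.5975,.003]);xm=np.array([.9713,-.2379]);ym=np.array([.2379,.9713])
for x0 in(0,.0027,.001):
  for roll in(-.1,0,.1):
    out=[]
    for u,v in((-.009,.012),(.009,.012)):
        X=u*np.cos(roll)+v*np.sin(roll)+x0;Z=-u*np.sin(roll)+v*np.cos(roll)+.0742
        out+=[proj(c,[*(B+xm*X-ym*.05),Z]).round(1).tolist()]
    T=np.array(c['T'])[:3,3];a=np.array([(T[:2]-B)@xm-x0,T[2]-.0742]);d=np.hypot(*a);ph=np.arctan2(a[0],a[1]);t=np.arccos(.015/d)
    for s in(-t,t):
        out+=[proj(c,[*(B+xm*(x0+.015*np.sin(ph+s))-ym*.05),.0742+.015*np.cos(ph+s)]).round(1).tolist()]
    print(x0,roll,[o[0] for o in out],out[0][1])
E
```

```text
45 [(288, 46), (290, 49), (292, 60), (294, 79), (296, 81), (298, 92), (300, 98), (302, 94), (304, 93), (306, 148), (308, 149), (310, 148), (312, 149), (314, 148), (316, 148), (318, 147), (320, 148), (322, 146), (324, 147), (326, 147), (328, 147), (330, 144), (332, 145), (334, 144), (336, 145), (338, 144), (340, 145), (342, 126), (344, 102), (346, 100), (348, 91), (350, 85), (352, 89), (354, 89), (356, 90), (358, 89)]
65 [(288, 49), (290, 49), (292, 58), (294, 77), (296, 80), (298, 96), (300, 96), (302, 93), (304, 89), (306, 149), (308, 151), (310, 151), (312, 151), (314, 151), (316, 150), (318, 150), (320, 149), (322, 148), (324, 149), (326, 150), (328, 149), (330, 148), (332, 148), (334, 147), (336, 147), (338, 147), (340, 144), (342, 111), (344, 99), (346, 98), (348, 84), (350, 91), (352, 92), (354, 90), (356, 93), (358, 90)]
85 [(288, 47), (290, 53), (292, 68), (294, 77), (296, 81), (298, 93), (300, 97), (302, 94), (304, 102), (306, 150), (308, 151), (310, 151), (312, 150), (314, 149), (316, 149), (318, 149), (320, 149), (322, 149), (324, 149), (326, 147), (328, 148), (330, 148), (332, 147), (334, 146), (336, 145), (338, 145), (340, 133), (342, 101), (344, 100), (346, 92), (348, 85), (350, 91), (352, 89), (354, 90), (356, 90), (358, 90)]
0 -0.1 [301.0, 336.9, 290.6, 346.7] 89.9
0 0 [303.4, 339.1, 290.6, 346.7] 89.8
0 0.1 [306.0, 341.0, 290.6, 346.7] 89.7
0.0027 -0.1 [306.3, 342.3, 295.6, 351.8] 89.9
0.0027 0 [308.7, 344.4, 295.6, 351.8] 89.8
0.0027 0.1 [311.4, 346.3, 295.6, 351.8] 89.7
0.001 -0.1 [302.9, 338.9, 292.4, 348.6] 89.9
0.001 0 [305.4, 341.1, 292.4, 348.6] 89.8
0.001 0.1 [308.0, 343.0, 292.4, 348.6] 89.7
```

The circle fit puts the flat within about 0.01 rad of up. The flat's edges at pixels 305 and 341, inside the silhouette 292–349, agree. I'll release and go to the key.

```bash
python3 -m pendant '[[0,0,0,0,0,0,0.02],[0,0,0,0,0,0,0.04],[0,0,0,0,0,0,0.05],[0,0,0,0,-0.06,0,0.05],[0,0,0,0,-0.113,0,0.05]]'
python3 - <<'E'
from h import *
c,f=shot('wrist','w4')
cv2.imwrite('pics/w4g.png',np.clip((f/255.)**.6*255,0,255).astype(np.uint8))
for r in(65,75,85,95): print(r,[(x,int(f[r,x:x+1,1].mean())) for x in range(276,330,1)])
E
python3 -m pendant '[[0,-113.7,0,-0.008,0,0.422,0.06],[0,-113.7,0,-0.008,0,0.422,0.06],[0,-113.7,0,-0.008,0,0.422,0.06],[0,-113.7,0,-0.008,0,0.422,0.06],[0,-113.7,0,-0.008,0,0.422,0.06],[0,-113.7,0,-0.008,0,0.422,0.06],[0,-113.7,0,-0.008,0,0.422,0.06],[0,-113.7,0,-0.008,0,0.422,0.06],[0,-113.7,0,-0.008,0,0.422,0.06],[0,-113.7,0,-0.008,0,0.422,0.06],[0,-113.7,0,-0.008,0,0.422,0.06],[0,-113.7,0,-0.008,0,0.422,0.06]]'
python3 - <<'E'
from h import *
s=read_state();print(s['time'],s['tcp_pos'],s['joint_positions'].round(3),s['contact_force'],s['torque']);print(R.from_quat(s['tool_rot']).as_matrix().round(3))
c,f=shot('wrist','w5')
np.save('w5T.npy',c['T'])
cv2.imwrite('pics/w5g.png',np.clip((f/255.)**.6*255,0,255).astype(np.uint8))
E
```

```text
time: 4.85
tcp_pos: [0.5435, -0.1245, 0.2401]
tool_rot: [-0.702, 0.085, -0.084, 0.702]
contact_force: [1.4, -0.8, 0.8]
finger_gap: 0.05
65 [(276, 77), (277, 66), (278, 47), (279, 45), (280, 38), (281, 41), (282, 41), (283, 38), (284, 41), (285, 43), (286, 43), (287, 38), (288, 39), (289, 39), (290, 55), (291, 67), (292, 69), (293, 79), (294, 83), (295, 83), (296, 91), (297, 111), (298, 132), (299, 133), (300, 132), (301, 132), (302, 132), (303, 132), (304, 132), (305, 132), (306, 132), (307, 133), (308, 131), (309, 132), (310, 133), (311, 133), (312, 132), (313, 132), (314, 132), (315, 132), (316, 130), (317, 131), (318, 123), (319, 100), (320, 86), (321, 86), (322, 86), (323, 75), (324, 72), (325, 75), (326, 76), (327, 81), (328, 77), (329, 82)]
75 [(276, 79), (277, 80), (278, 79), (279, 77), (280, 80), (281, 82), (282, 78), (283, 83), (284, 77), (285, 72), (286, 47), (287, 42), (288, 47), (289, 60), (290, 58), (291, 68), (292, 67), (293, 79), (294, 82), (295, 83), (296, 87), (297, 104), (298, 130), (299, 134), (300, 135), (301, 134), (302, 133), (303, 133), (304, 133), (305, 135), 
[... 1191 characters left out ...]
 (302, 134), (303, 132), (304, 134), (305, 133), (306, 133), (307, 132), (308, 130), (309, 133), (310, 133), (311, 132), (312, 131), (313, 132), (314, 133), (315, 133), (316, 132), (317, 130), (318, 114), (319, 92), (320, 86), (321, 83), (322, 76), (323, 69), (324, 73), (325, 77), (326, 79), (327, 80), (328, 81), (329, 79)]
time: 6.4
tcp_pos: [0.6359, 0.2869, 0.2383]
tool_rot: [-0.455, -0.541, 0.541, 0.455]
contact_force: [0.2, -1.0, 0.2]
finger_gap: 0.0604
6.4 [0.63586041 0.28688786 0.23832005] [ 0.033  0.67  -0.87   1.456  0.521  1.258  0.853] [ 0.24295666 -0.99226193  0.18580576] [ 0.02011871 -0.01667347 -0.00665222]
[[-0.172 -0.001 -0.985]
 [ 0.985  0.    -0.172]
 [ 0.001 -1.     0.001]]
```

View pics/w4g.png

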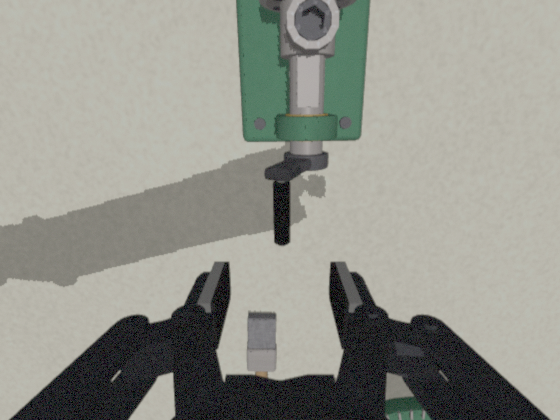

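View pics/w5g.png

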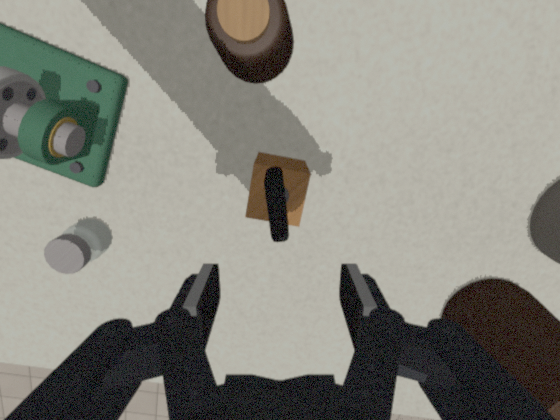

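```bash
python3 - <<'E'
from h import *
f=cv2.imread('pics/w5.png');c=calibration('wrist')
m=(f.max(2)<40).astype(np.uint8);m[:, :240]=0;m[:,310:]=0;m[:150]=0;m[250:]=0
ys,xs=np.nonzero(m);
for y in range(168,244,6):
    q=xs[ys==y];print(y,q.min() if len(q) else None,q.max() if len(q) else None,end='; ')
E1=[];E2=[]
for y in range(180,236):
    q=xs[ys==y]
    E1.append(plane(c,(q.min(),y),.12)[:2]);E2.append(plane(c,(q.max()+1,y),.12)[:2])
for e in(E1,E2):
    l=cv2.fitLine(np.array(e,np.float32),2,0,.01,.01).ravel();print('ang',np.degrees(np.arctan2(l[1],l[0])),l[2:])
print('ends z.12',plane(c,(275,167),.12),plane(c,(279.5,242),.12))
# block top corners z .074
for p in((258,153),(311,163),(299,226),(246,216)): print(plane(c,p,.074).round(4))
# flat recheck from w4
f4=[297,318.6]
E
```

```text
168 268 306; 174 265 282; 180 264 283; 186 264 284; 192 265 287; 198 266 288; 204 267 286; 210 267 286; 216 268 286; 222 270 287; 228 271 287; 234 271 287; 240 274 284; ang 17.101452 [0.6361103  0.27657923]
ang 12.601725 [0.63331056 0.2928468 ]
ends z.12 [0.60130235 0.27721033 0.12      ] [0.66505911 0.29184714 0.12      ]
[0.6001 0.2604 0.074 ]
[0.6009 0.3109 0.074 ]
[0.6653 0.3118 0.074 ]
[0.6637 0.2579 0.074 ]
```

Flat still centred after release, with edges at (297,75) and (318,75). The wrist view shows the handle from (275,168) to (280,241), running at about 14° in world. Now the grasp.

```bash
python3 -m pendant '[[0,-4,0,-0.002,0.05,0.001,0.06],[0,-4,0,-0.002,0.1,0.001,0.055],[0,-4,0,-0.002,0.142,0.001,0.05],[0,-4,0,-0.002,0.142,0.001,0.03],[0,-4,0,-0.002,0.142,0.001,0.0],[0,-4,0,-0.002,0.142,0.001,0.0],[0,-4,0,-0.002,0.142,0.001,0.0],[0,-4,0,-0.002,0.142,0.001,0.0]]'
python3 - <<'E'
from h import *
s=read_state();print(s['time'],s['tcp_pos'],s['contact_force'],s['torque'],s['finger_gap'])
c,f=shot('wrist','w6')
cv2.imwrite('pics/w6g.png',np.clip((f/255.)**.6*255,0,255).astype(np.uint8))
E
```

```text
time: 7.45
tcp_pos: [0.6361, 0.285, 0.0984]
tool_rot: [0.436, 0.558, -0.556, -0.435]
contact_force: [-0.5, -0.9, 4.7]
finger_gap: 0.0153
7.45 [0.63606538 0.28496539 0.09838979] [-0.48257899 -0.86980425  4.71346107] [-0.16360235  0.18829935  0.03243933] 0.015294031584353903
```

View pics/w6g.png

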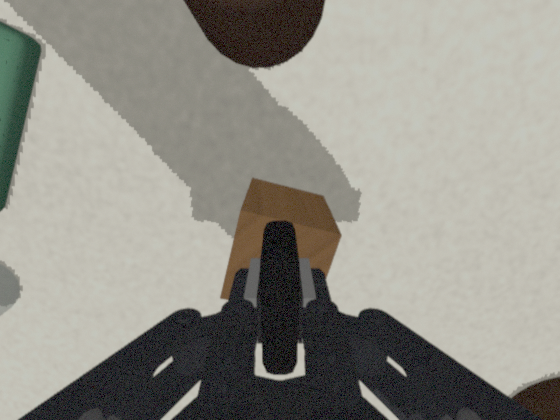

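```bash
python3 -m pendant '[[0,0,0,0,-0.02,0,0],[0,0,0,0,-0.05,0,0],[0,0,0,0,-0.1,0,0],[0,0,0,0,-0.147,0,0],[0,0,0,0,-0.147,0,0]]'
python3 - <<'E'
from h import *
s=read_state();print(s['time'],s['tcp_pos'],s['contact_force'],s['torque'],s['finger_gap']);print(R.from_quat(s['tool_rot']).as_matrix().round(3))
g=lambda f:np.clip((f/255.)**.6*255,0,255).astype(np.uint8)
for n in('wrist','side','scene'):
    c,f=shot(n,n[0]+'7')
    if n=='wrist': cv2.imwrite('pics/w7g.png',g(f)); cc=c
    else:
        p=proj(c,s['tcp_pos']).astype(int);x,y=max(p[0]-50,0),max(p[1]-40,0);print(n,x,y);crop(g(f),x,y,110,120,5,f'pics/{n[0]}7g.png')
E
```

```text
time: 8.12
tcp_pos: [0.6367, 0.2866, 0.2499]
tool_rot: [0.437, 0.56, -0.554, -0.434]
contact_force: [-0.1, 0.3, -2.6]
finger_gap: 0.0155
8.125 [0.63674682 0.2866157  0.24985645] [-0.1381261   0.26003951 -2.57778942] [-0.04222856  0.01064589  0.00307606] 0.015488199290185668
[[-0.241  0.007 -0.97 ]
 [ 0.97   0.004 -0.241]
 [ 0.003 -1.    -0.008]]
side 80 234
scene 399 211
```

View pics/w7g.png

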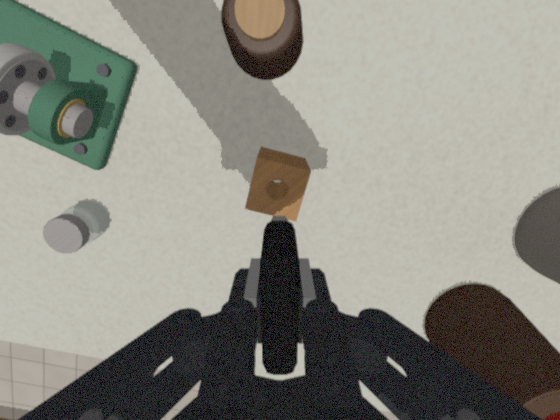

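View pics/s7g.png

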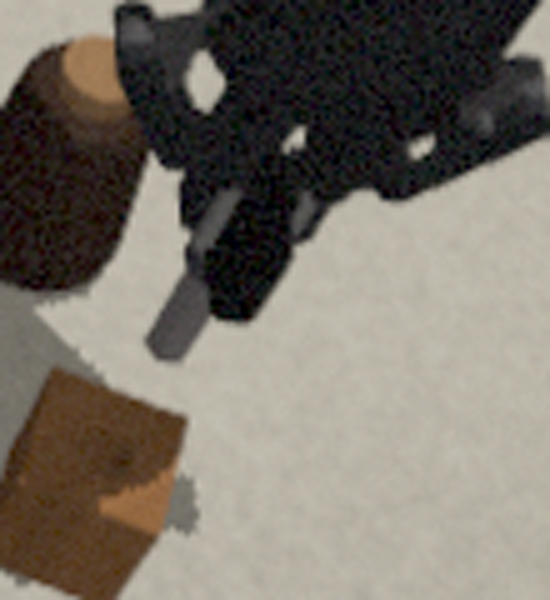

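The key hangs in the jaws. The empty hole is at (277,187) in the wrist view, and the tip is at about (432.6,281) in the scene view. I'll look at the side view next.

```bash
python3 - <<'E'
from h import *
g=lambda f:np.clip((f/255.)**.6*255,0,255).astype(np.uint8)
c,f=shot('side','d7');crop(g(f),80,234,110,120,5,'pics/d7g.png')
c=calibration('wrist');print('hole',plane(c,(277.5,187),.074))
crop(g(cv2.imread('pics/w7.png')),235,140,90,90,8,'pics/w7h.png')
E
```

```text
hole [0.6290125  0.28017539 0.074     ]
```

View pics/d7g.png

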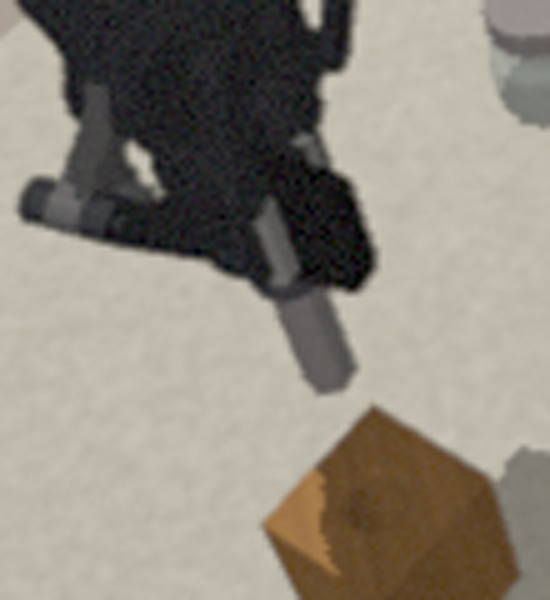

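View pics/w7h.png

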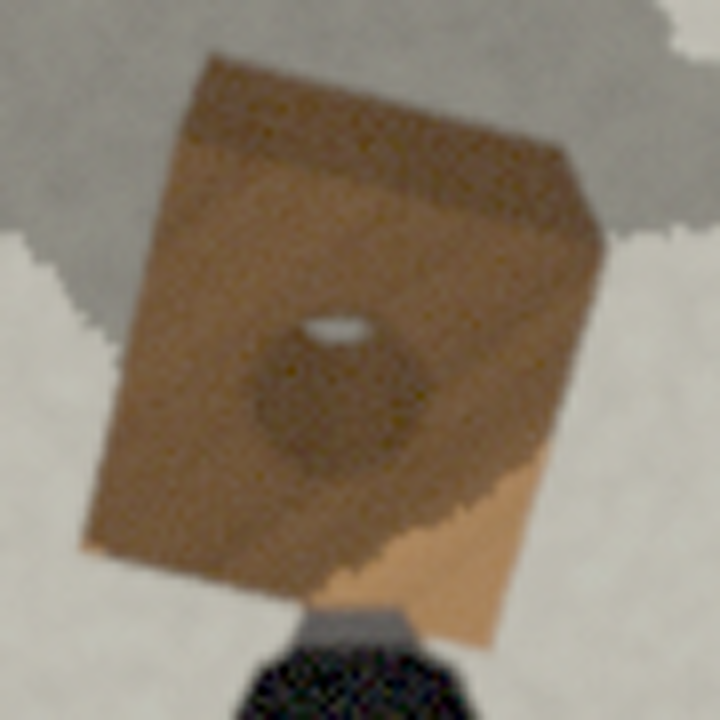

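```bash
python3 - <<'E'
from h import *
S=calibration('scene');D=calibration('side');W=calibration('wrist')
for n,o in dict(hole=[(S,(423.4,302.4)),(D,(154.4,334.6)),(W,(278.1,189.1))]).items():
    for cset in (o[:2],o): print(n,*[np.round(v,4) for v in tri(cset)])
    print([plane(c,p,.074).round(4) for c,p in o])
t=[(S,(432.4,281)),(D,(146.5,311))];x,e=tri(t);print('tip',x.round(4),np.round(e,4));s=read_state();M=R.from_quat(s['tool_rot']).as_matrix();print('tip in tool',(M.T@(x-s['tcp_pos'])).round(4), s['tcp_pos'])
# handle ends in wrist: (280,222) and (280,372), top z = tcp+.0216
z=s['tcp_pos'][2]+.0216
a=[plane(W,(281,y),z) for y in(221,373)];print([(M.T@(q-s['tcp_pos'])).round(4) for q in a])
E
```

```text
hole [0.6382 0.2897 0.0747] [0.0036 0.0036]
hole [0.6359 0.2869 0.0715] [0.0069 0.0028 0.0068]
[array([0.6393, 0.2931, 0.074 ]), array([0.6374, 0.286 , 0.074 ]), array([0.6309, 0.2813, 0.074 ])]
tip [0.6356 0.2862 0.1507] [0.0014 0.0014]
tip in tool [ 0.0022  0.0918 -0.0016] [0.63477059 0.28379465 0.24247842]
[array([ 0.0004, -0.0215,  0.0434]), array([ 0.0004, -0.0217, -0.028 ])]
```

```bash
python3 -m pendant '[[0,8,0,-0.05,0,0.014,0],[0,14,0,-0.11,0,0.03,0],[0,20,0,-0.17,0,0.047,0],[0,26,0,-0.23,0,0.064,0],[0,28,0,-0.265,0,0.074,0],[0,28,0,-0.277,0,0.0774,0],[0,28,0,-0.277,0,0.0774,0],[0,28,0,-0.277,0,0.0774,0]]'
python3 - <<'E'
from h import *
s=read_state();print(s['time'],s['tcp_pos'],s['contact_force'],s['torque'],s['finger_gap']);print(R.from_quat(s['tool_rot']).as_matrix().round(3))
g=lambda f:np.clip((f/255.)**.6*255,0,255).astype(np.uint8)
c,f=shot('wrist','w8');np.save('w8T.npy',c['T']);cv2.imwrite('pics/w8g.png',g(f))
p=proj(c,[.5975,.003,.119]);print(p);x,y=(p-40).astype(int);print(x,y);crop(g(f),x,y,80,80,9,'pics/w8h.png')
s=read_state();print(s['tcp_pos'])
E
```

```text
time: 9.32
tcp_pos: [0.6268, -0.0003, 0.2437]
tool_rot: [-0.556, -0.436, 0.436, 0.557]
contact_force: [-0.9, 0.3, -1.8]
finger_gap: 0.0151
9.325 [ 6.26832460e-01 -3.07178437e-04  2.43706288e-01] [-0.8900173   0.34081414 -1.82913492] [ 0.00907941 -0.05706532 -0.04595672] 0.015100220675793018
[[ 0.239 -0.    -0.971]
 [ 0.971  0.001  0.239]
 [ 0.001 -1.     0.001]]
[275.12209458 173.16648034]
235 133
[ 6.26932221e-01 -2.54681763e-04  2.43852744e-01]
```

View pics/w8g.png

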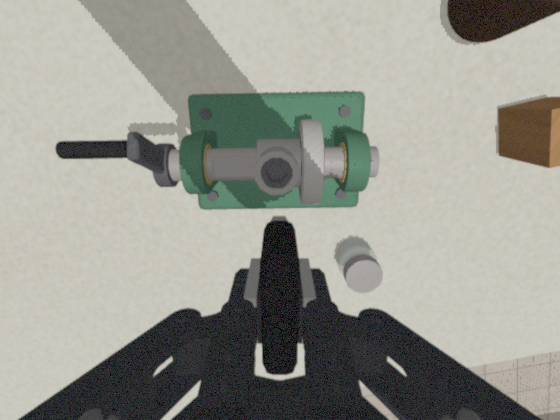

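View pics/w8h.png

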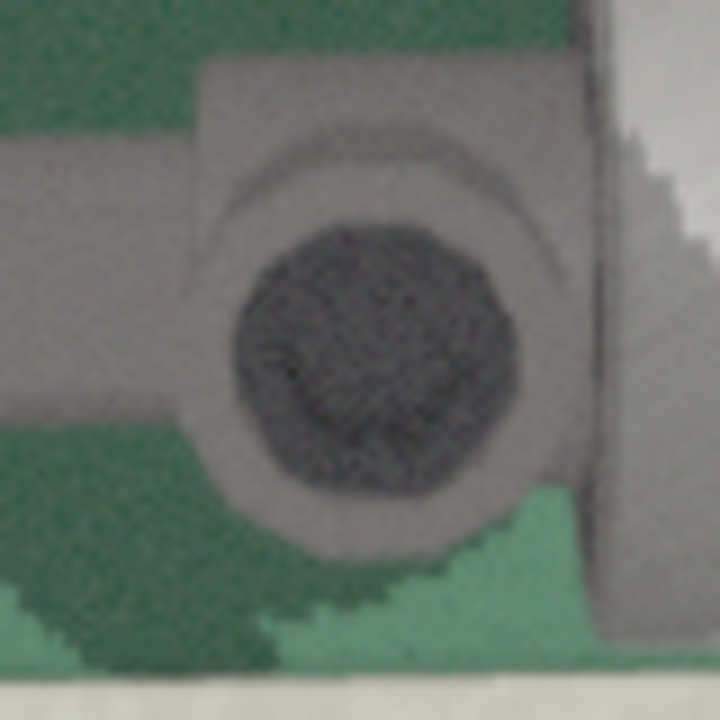

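```bash
python3 - <<'E'
from h import *
c=calibration('wrist')
f=np.mean([grab_frame('wrist')[:,:,::-1].astype(float) for _ in range(8)],0)
np.save('w9.npy',f);np.save('w9T.npy',c['T'])
a=f[153:193,255:295].mean(2);lo,hi=np.percentile(a,[1,60]);a=np.clip((a-lo)/(hi-lo),0,1)*255
cv2.imwrite('pics/w9h.png',cv2.resize(a.astype(np.uint8),None,fx=15,fy=15,interpolation=cv2.INTER_CUBIC))
print(lo,hi,plane(c,(277.3,173.1),.119), read_state()['tcp_pos'])
b=cv2.imread('pics/w1.png')[2:40,237:279].mean(2);lo,hi=np.percentile(b,[1,70]);b=np.clip((b-lo)/(hi-lo),0,1)*255
cv2.imwrite('pics/w1h.png',cv2.resize(b.astype(np.uint8),None,fx=15,fy=15,interpolation=cv2.INTER_CUBIC))
E
```

```text
23.372083333333332 59.416666666666664 [0.59799882 0.0047386  0.119     ] [ 0.62711293 -0.00266913  0.2439384 ]
```

View pics/w9h.png

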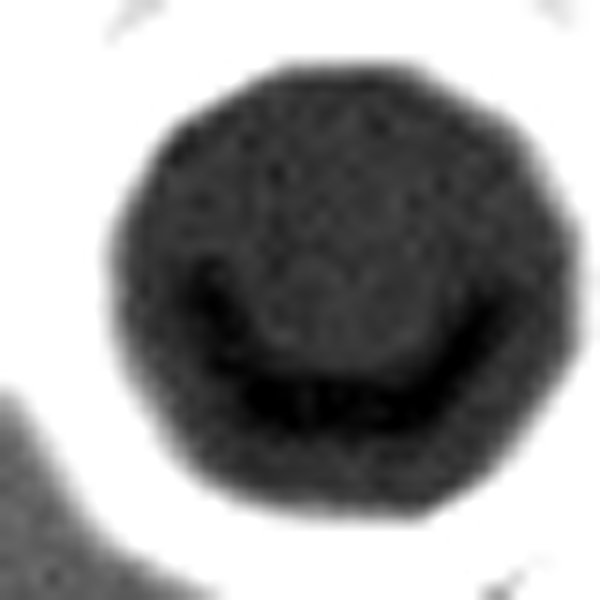

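View pics/w1h.png

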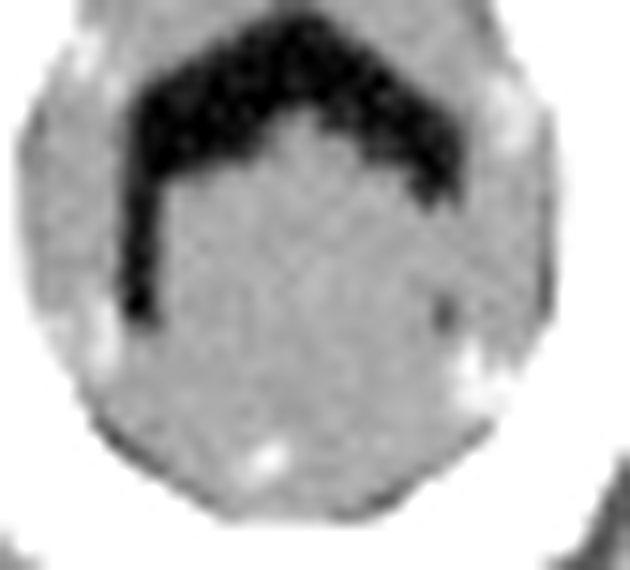

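```bash
python3 - <<'E'
from h import *
def an(f,x0,y0,w,h,T,thr,name):
    c=dict(calibration('wrist'));c['T']=T
    a=cv2.GaussianBlur(f.mean(2).astype(np.float32),(0,0),.6)[y0:y0+h,x0:x0+w];k=12
    A=cv2.resize(a,None,fx=k,fy=k,interpolation=cv2.INTER_CUBIC)
    m=(A<thr).astype(np.uint8);cs,_=cv2.findContours(m,0,1);cs=sorted(cs,key=cv2.contourArea)[-2:]
    B=cv2.cvtColor(np.clip(A*3,0,255).astype(np.uint8),cv2.COLOR_GRAY2BGR)
    for q in cs:
        hull=cv2.convexHull(q);ap=cv2.approxPolyDP(hull,.025*cv2.arcLength(hull,True),True)[:,0]
        P=np.array([plane(c,((x+.5)/k-.5+x0,(y+.5)/k-.5+y0),.116)[:2] for x,y in ap])
        cv2.polylines(B,[ap.reshape(-1,1,2)],True,(0,0,255),1);print(cv2.contourArea(q))
        for i in range(len(P)):
            d=P[(i+1)%len(P)]-P[i];print(ap[i],P[i].round(4),'len %.4f edge ang mod60 %.1f'%(np.linalg.norm(d),np.degrees(np.arctan2(d[1],d[0]))%60))
    cv2.imwrite(name,B)
f=np.load('w9.npy');an(f,255,153,40,40,np.load('w9T.npy'),28,'pics/a9.png')
T1=np.array([[0.971,-0.2257,-0.0786,0.6002],[-0.239,-0.9185,-0.3149,-0.0555],[-0.0011,0.3246,-0.9459,0.3737],[0,0,0,1]])
b=cv2.imread('pics/w1.png').astype(float);print(np.percentile(b[2:30,240:270].mean(2),[2,10,20,30,50]));an(b,237,0,42,40,T1,45,'pics/a1.png')
E
```

```text
17721.0
[140 235] [ 0.5956 -0.0042] len 0.0028 edge ang mod60 57.1
[170 209] [ 0.5944 -0.0017] len 0.0168 edge ang mod60 8.2
[411 242] [0.6006 0.0139] len 0.0081 edge ang mod60 16.1
[352 341] [0.6064 0.0083] len 0.0053 edge ang mod60 26.9
[277 355] [0.6062 0.003 ] len 0.0061 edge ang mod60 7.3
[191 342] [ 0.6038 -0.0026] len 0.0083 edge ang mod60 10.6
[11.66666667 18.66666667 31.53333333 49.33333333 54.        ]
1343.5
[503 404] [ 0.6106 -0.0094] len 0.0024 edge ang mod60 16.1
[503 448] [ 0.61   -0.0117] len 0.0020 edge ang mod60 44.5
[486 479] [ 0.6086 -0.0131] len 0.0019 edge ang mod60 46.2
[455 479] [ 0.6068 -0.0126] len 0.0050 edge ang mod60 40.3
32553.0
[372 120] [0.6066 0.007 ] len 0.0035 edge ang mod60 9.7
[366 188] [0.6054 0.0036] len 0.0168 edge ang mod60 2.7
[ 99 279] [0.5886 0.0029] len 0.0078 edge ang mod60 17.2
[ 92 130] [0.5904 0.0104] len 0.0034 edge ang mod60 38.7
[125  78] [0.593  0.0125] len 0.0075 edge ang mod60 8.0
[242  23] [0.6004 0.0136] len 0.0091 edge ang mod60 13.0
```

View pics/a9.png

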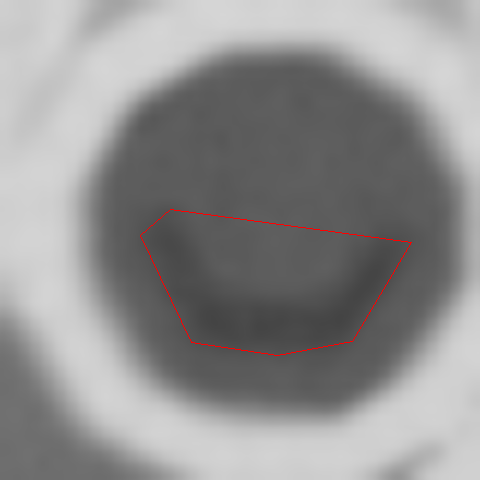

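View pics/a1.png

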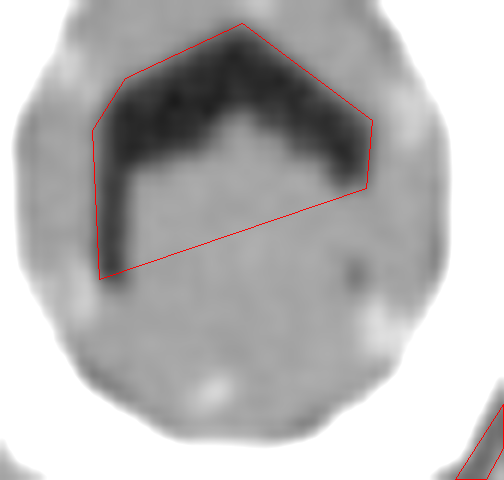

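```bash
python3 - <<'E'
from h import *
c=dict(calibration('wrist'));c['T']=np.array([[0.971,-0.2257,-0.0786,0.6002],[-0.239,-0.9185,-0.3149,-0.0555],[-0.0011,0.3246,-0.9459,0.3737],[0,0,0,1]])
for a,b in(((210,390),(242,23)),((385,325),(108,104)),((75,290),(372,115))):
    P=[plane(c,((x+.5)/12-.5+237,(y+.5)/12-.5),.116)[:2] for x,y in(a,b)];d=P[1]-P[0];print(np.round(P,4),np.degrees(np.arctan2(d[1],d[0]))%60,np.linalg.norm(d),(P[0]+P[1])/2)
E
```

```text
[[ 0.5935 -0.0044]
 [ 0.6004  0.0136]] 9.0675248790739 0.0192682285558222 [0.59698968 0.00458142]
[[ 0.6047 -0.0036]
 [ 0.5916  0.0115]] 10.85042382339526 0.019943297521194822 [0.59816969 0.00394793]
[[0.5871 0.0027]
 [0.6067 0.0072]] 13.081079117496616 0.020121265586924387 [0.59688238 0.00492719]
```

```bash
python3 -m pendant '[[0,4.5,0,0,0.008,0.015,0],[0,4.5,0,0,0.018,0.0304,0],[0,4.5,0,0,0.018,0.0304,0],[0,4.5,0,0,0.018,0.0304,0],[0,4.5,0,0,0.018,0.0304,0],[0,4.5,0,0,0.018,0.0304,0]]'
python3 - <<'E'
from h import *
s=read_state();print(s['time'],s['tcp_pos'],s['contact_force'],s['torque'],s['finger_gap']);print(R.from_quat(s['tool_rot']).as_matrix().round(3))
g=lambda f:np.clip((f/255.)**.5*255,0,255).astype(np.uint8)
c,f=shot('scene','s10');crop(g(f),265,175,75,75,9,'pics/s10g.png')
c,f=shot('side','d10');crop(g(f),225,160,75,80,9,'pics/d10g.png')
s=read_state();print(s['time'],s['tcp_pos'])
E
```

```text
time: 10.52
tcp_pos: [0.5981, 0.0044, 0.2262]
tool_rot: [0.574, 0.413, -0.413, -0.574]
contact_force: [0.4, -0.6, -1.6]
finger_gap: 0.0154
10.525 [0.59813075 0.00438819 0.22615258] [ 0.42564551 -0.62556227 -1.5691069 ] [-0.00182484  0.02757147  0.01530245] 0.015446272412844329
[[ 0.318  0.001 -0.948]
 [ 0.948  0.     0.318]
 [ 0.    -1.    -0.001]]
10.625 [0.59788057 0.00446662 0.22603026]
```

View pics/s10g.png

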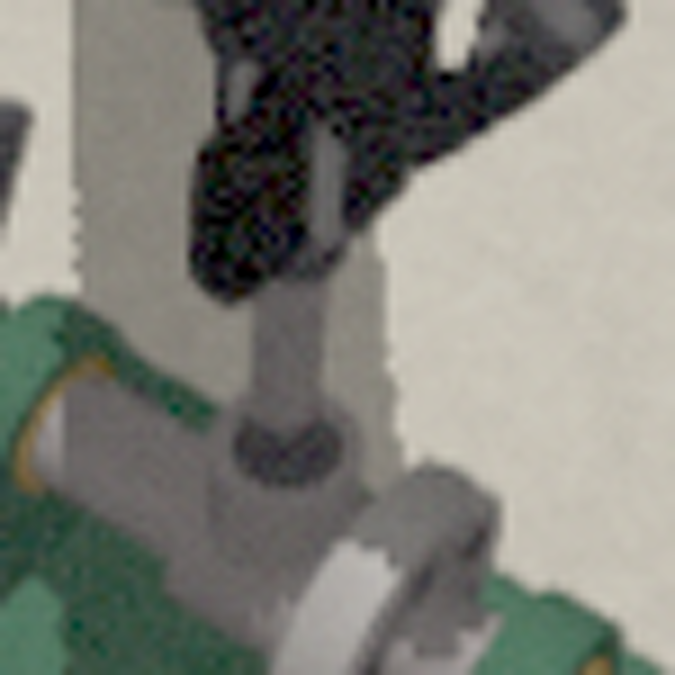

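View pics/d10g.png

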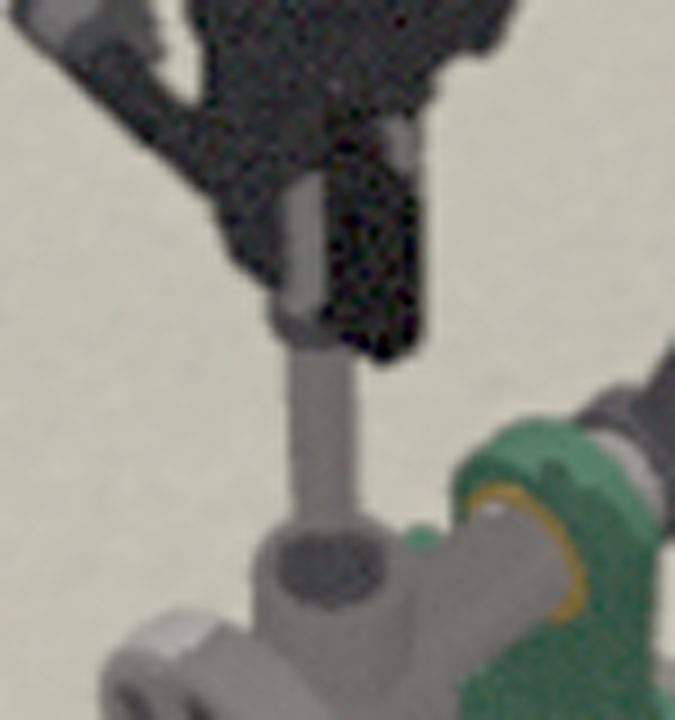

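The shank stands over the bore in both views, at column 289 against 288 in the scene and about 328 against 331 in the side view. Now a stepwise descent.

```bash
python3 -m pendant '[[0,0,0,-0.0003,0.006,0.0003,0],[0,0,0,-0.0003,0.01,0.0003,0],[0,0,0,-0.0003,0.013,0.0003,0],[0,0,0,-0.0003,0.015,0.0003,0],[0,0,0,-0.0003,0.015,0.0003,0]]'; python3 -c "
from h import *
s=read_state();print(s['contact_force'],s['torque'],s['tcp_pos'])"
```

```text
time: 11.25
tcp_pos: [0.5972, 0.0043, 0.2108]
tool_rot: [-0.574, -0.413, 0.413, 0.574]
contact_force: [0.4, 0.7, -1.5]
finger_gap: 0.0154
[ 0.40003418  0.74827182 -1.52025785] [-0.00886172  0.03426358  0.01523513] [0.59716669 0.00425637 0.21075205]
```

```bash
python3 -m pendant '[[0,0,0,0,0.002,0,0],[0,0,0,0,0.004,0,0],[0,0,0,0,0.004,0,0]]';python3 -m pendant '[[0,0,0,0,0.002,0,0],[0,0,0,0,0.003,0,0],[0,0,0,0,0.003,0,0]]'; python3 -c "
from h import *
s=read_state();print(s['contact_force'],s['torque'],s['tcp_pos'])"
```

```text
time: 11.62
tcp_pos: [0.5969, 0.0047, 0.2066]
tool_rot: [-0.574, -0.413, 0.413, 0.574]
contact_force: [-1.5, 0.9, -1.6]
finger_gap: 0.0156
time: 12.0
tcp_pos: [0.597, 0.0046, 0.2037]
tool_rot: [-0.574, -0.413, 0.413, 0.574]
contact_force: [-2.1, 1.9, -1.8]
finger_gap: 0.0155
[-2.05406981  1.90950566 -1.81764249] [ 0.59546145  0.62757587 -0.06828714] [0.59695727 0.0046108  0.20374284]
```

```bash
python3 -m pendant '[[0,0,0,0.0003,0.002,0.0004,0],[0,0,0,0.0003,0.003,0.0004,0],[0,0,0,0.0003,0.003,0.0004,0]]';python3 -m pendant '[[0,0,0,0,0.002,0,0],[0,0,0,0,0.003,0,0],[0,0,0,0,0.003,0,0]]'; python3 -c "
from h import *
s=read_state();print(s['contact_force'],s['torque'],s['tcp_pos'])"
```

```text
time: 12.38
tcp_pos: [0.5969, 0.0047, 0.2007]
tool_rot: [-0.574, -0.413, 0.413, 0.574]
contact_force: [-1.4, 1.4, -0.6]
finger_gap: 0.0154
time: 12.75
tcp_pos: [0.5969, 0.0047, 0.198]
tool_rot: [0.574, 0.413, -0.413, -0.574]
contact_force: [-3.1, 1.0, 1.9]
finger_gap: 0.0154
[-3.07969818  0.96084087  1.9182657 ] [0.37348099 0.93599655 0.00568817] [0.59692744 0.00472496 0.19800072]
```

```bash
python3 -m pendant '[[0,0,0,0.0003,0.001,0.0006,0],[0,0,0,0.0003,0.002,0.0006,0],[0,0,0,0.0003,0.002,0.0006,0]]'; python3 -c "
from h import *
s=read_state();print(s['contact_force'],s['torque'],s['tcp_pos'])
g=lambda f:np.clip((f/255.)**.5*255,0,255).astype(np.uint8)
c,f=shot('scene','s11');crop(g(f),265,175,75,75,9,'pics/s11g.png')
c,f=shot('side','d11');crop(g(f),225,160,75,80,9,'pics/d11g.png')
"
```

```text
time: 13.12
tcp_pos: [0.5971, 0.005, 0.1978]
tool_rot: [0.575, 0.413, -0.413, -0.573]
contact_force: [-6.0, 0.2, 14.2]
finger_gap: 0.0151
[-5.99179249  0.19464821 14.2269038 ] [-0.04887677  1.78668061 -0.07079983] [0.5970621  0.00500587 0.19777469]
```

View pics/d11g.png

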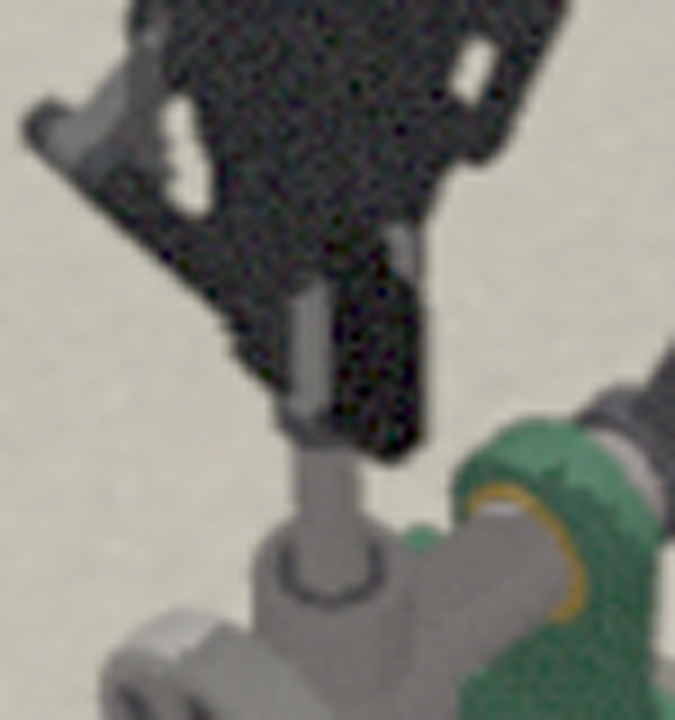

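The shank enters the bore at (330,590) but stops at a tip height of about 0.104. To tell whether it is seated or sitting on the edge of the hexagon, I'll ease off and turn clockwise a little.

```bash
python3 -m pendant '[[0,0,0,-0.0005,-0.0015,-0.001,0],[0,2,0,-0.0005,-0.001,-0.001,0],[0,4,0,-0.0005,-0.001,-0.001,0],[0,4,0,-0.0005,-0.001,-0.001,0]]'; python3 -c "
from h import *
s=read_state();print(s['contact_force'],s['torque'],s['tcp_pos'])
";python3 -m pendant '[[0,2,0,0,0,0,0],[0,4,0,0,0,0,0],[0,4,0,0,0,0,0]]'; python3 -c "
from h import *
s=read_state();print(s['contact_force'],s['torque'],s['tcp_pos'])"
```

```text
time: 13.72
tcp_pos: [0.5972, 0.005, 0.1979]
tool_rot: [0.588, 0.393, -0.392, -0.588]
contact_force: [-6.0, 2.9, 9.3]
finger_gap: 0.0154
[-6.02584117  2.85080736  9.32285025] [0.55493232 1.72575614 0.11464021] [0.59724168 0.00502072 0.19785925]
time: 14.1
tcp_pos: [0.5971, 0.0053, 0.1978]
tool_rot: [-0.601, -0.372, 0.372, 0.601]
contact_force: [-7.3, 3.2, 9.1]
finger_gap: 0.0154
[-7.34203588  3.22269479  9.06187221] [0.69900715 1.84308649 0.17221113] [0.5970559  0.005315   0.19783721]
```

```bash
python3 -m pendant '[[0,0,0,0,0,0.001,0],[0,5,0,0,0,0.0015,0],[0,10,0,0,0,0.0015,0],[0,15,0,0,0,0.0015,0],[0,15,0,0,0,0.0015,0]]'; python3 -c "
from h import *
s=read_state();print(s['contact_force'],s['torque'],s['tcp_pos'])
print(R.from_quat(s['tool_rot']).as_matrix().round(3))"
```

```text
time: 14.72
tcp_pos: [0.5968, 0.0058, 0.1973]
tool_rot: [0.645, 0.291, -0.29, -0.645]
contact_force: [-0.7, 3.1, 1.8]
finger_gap: 0.0152
[-0.69008236  3.10971546  1.84948537] [0.91727031 0.15349234 0.129812  ] [0.59675581 0.00577963 0.1972556 ]
[[ 0.662  0.002 -0.749]
 [ 0.749  0.001  0.662]
 [ 0.002 -1.    -0.001]]
```

```bash
cat > st.py <<'E'
from h import *
s=read_state();M=R.from_quat(s['tool_rot']).as_matrix()
print('t %.2f F %s M %s tcp %s yaw %.2f gap %.4f'%(s['time'],s['contact_force'].round(1),s['torque'].round(3),s['tcp_pos'].round(4),np.degrees(np.arctan2(M[1,0],M[0,0])),s['finger_gap']))
E
python3 -m pendant '[[0,6,0,0.0004,0.0003,0.0004,0],[0,12,0,0.0004,0.0006,0.0004,0],[0,18,0,0.0004,0.0009,0.0004,0],[0,18,0,0.0004,0.0009,0.0004,0]]' >/dev/null; python3 st.py;  python3 -m pendant '[[0,6,0,0,0.0003,0,0],[0,12,0,0,0.0006,0,0],[0,18,0,0,0.0009,0,0],[0,18,0,0,0.0009,0,0]]' >/dev/null; python3 st.py
```

```text
t 15.22 F [2.3 4.1 0.7] M [ 0.901 -0.49   0.153] tcp [0.5971 0.0062 0.1965] yaw 30.61 gap 0.0152
t 15.72 F [3.7 4.2 0.6] M [ 1.122 -1.154  0.141] tcp [0.5976 0.0063 0.1957] yaw 12.68 gap 0.0153
```

```bash
python3 -m pendant '[[0,4,0,0.0006,0.0002,0.0005,0],[0,8,0,0.0006,0.0004,0.0005,0],[0,8,0,0.0006,0.0004,0.0005,0]]' >/dev/null; python3 st.py;  python3 -m pendant '[[0,4,0,0.0003,0.0002,0.0002,0],[0,8,0,0.0003,0.0004,0.0002,0],[0,8,0,0.0003,0.0004,0.0002,0]]' >/dev/null; python3 st.py; python3 -m pendant '[[0,4,0,0.0002,0.0002,0.0001,0],[0,8,0,0.0002,0.0004,0.0001,0],[0,8,0,0.0002,0.0004,0.0001,0]]' >/dev/null; python3 st.py
```

```text
t 16.10 F [4.  2.7 1.2] M [ 0.809 -1.358  0.222] tcp [0.5979 0.0064 0.1954] yaw 4.69 gap 0.0153
t 16.48 F [4.6 2.3 0.9] M [ 0.708 -1.329  0.148] tcp [0.5982 0.0064 0.195 ] yaw -3.32 gap 0.0151
t 16.85 F [4.9 2.4 0.5] M [ 0.654 -1.402  0.147] tcp [0.5985 0.0063 0.1947] yaw -11.33 gap 0.0158
```

```bash
python3 -m pendant '[[0,4,0,0.0008,0.0002,0.0004,0],[0,8,0,0.0008,0.0004,0.0004,0],[0,8,0,0.0008,0.0004,0.0004,0]]' >/dev/null; python3 st.py;  python3 -m pendant '[[0,4,0,0.0004,0.0002,0.0002,0],[0,8,0,0.0004,0.0004,0.0002,0],[0,8,0,0.0004,0.0004,0.0002,0]]' >/dev/null; python3 st.py
```

```text
t 17.23 F [3.5 0.7 4. ] M [ 0.263 -1.21   0.21 ] tcp [0.599  0.0063 0.1943] yaw -19.34 gap 0.0155
t 17.60 F [4.9 0.2 5.3] M [ 0.078 -1.275  0.18 ] tcp [0.5993 0.0062 0.1939] yaw -27.36 gap 0.0155
```

```bash
python3 -m pendant '[[0,4,0,0.0003,0.0002,0.0001,0],[0,8,0,0.0003,0.0004,0.0001,0],[0,8,0,0.0003,0.0004,0.0001,0]]' >/dev/null; python3 st.py
```

```text
t 17.98 F [4.9 0.2 5.1] M [ 0.015 -1.274  0.13 ] tcp [0.5996 0.006  0.1936] yaw -35.37 gap 0.0154
```

```bash
python3 -m pendant '[[0,4,0,0.0006,0.0001,0.0005,0],[0,8,0,0.0006,0.0003,0.0005,0],[0,8,0,0.0006,0.0003,0.0005,0]]' >/dev/null; python3 st.py
```

```text
t 18.35 F [ 2.4 -0.1  6.4] M [-0.118 -0.865  0.143] tcp [0.5999 0.0059 0.1932] yaw -43.38 gap 0.0154
```

```bash
python3 -m pendant '[[0,4,0,0.0003,0.0002,0.0003,0],[0,8,0,0.0003,0.0003,0.0003,0],[0,8,0,0.0003,0.0003,0.0003,0]]' >/dev/null; python3 st.py
```

```text
t 18.73 F [ 1.8 -1.1  7.6] M [-0.23  -0.786  0.116] tcp [0.6002 0.0057 0.1928] yaw -51.38 gap 0.0157
```

```bash
python3 -m pendant '[[0,4,0,0.0003,0.0002,0.0002,0],[0,6,0,0.0003,0.0002,0.0002,0],[0,6,0,0.0003,0.0002,0.0002,0]]' >/dev/null; python3 st.py; python3 -c "
from h import *
print(read_state()['joint_positions'].round(2))"
```

```text
t 19.10 F [ 2.  -1.3  7.6] M [-0.295 -0.656  0.25 ] tcp [0.6004 0.0055 0.1926] yaw -57.35 gap 0.0152
[ 0.11  0.43 -0.29  1.78  0.15  0.96 -1.24]
```

```bash
python3 -m pendant '[[0,4,0,0.0002,0.0001,0.0002,0],[0,6,0,0.0002,0.0002,0.0002,0],[0,6,0,0.0002,0.0002,0.0002,0]]' >/dev/null; python3 st.py
```

```text
t 19.48 F [ 2.2 -1.2  7.1] M [-0.367 -0.574  0.281] tcp [0.6005 0.0053 0.1924] yaw -63.35 gap 0.0152
```

```bash
for i in 1 2 3; do python3 -m pendant '[[0,0,0,0,0,0,0]]' >/dev/null; python3 st.py; done
```

```text
t 19.60 F [ 1.8 -1.1  7.3] M [-0.356 -0.583  0.366] tcp [0.6005 0.0052 0.1924] yaw -63.33 gap 0.0154
t 19.73 F [ 2.1 -0.8  7. ] M [-0.442 -0.573  0.344] tcp [0.6005 0.0052 0.1924] yaw -63.33 gap 0.0155
t 19.85 F [ 3.  -1.2  7.3] M [-0.384 -0.61   0.317] tcp [0.6005 0.0053 0.1924] yaw -63.33 gap 0.0152
```

```bash
python3 -m pendant '[[0,2,0,0,0.0001,0,0],[0,3,0,0,0.0001,0,0]]' >/dev/null; for i in 1 2 3 4 5; do python3 -m pendant '[[0,0,0,0,0,0,0]]' >/dev/null; python3 st.py; done
```

```text
t 20.23 F [ 1.9 -2.1  6.9] M [-0.357 -0.618  0.389] tcp [0.6006 0.0052 0.1922] yaw -66.34 gap 0.0153
t 20.35 F [ 2.  -1.2  6.7] M [-0.4   -0.607  0.352] tcp [0.6006 0.0051 0.1923] yaw -66.33 gap 0.0148
t 20.48 F [ 2.3 -1.5  7.7] M [-0.348 -0.627  0.37 ] tcp [0.6005 0.0051 0.1923] yaw -66.33 gap 0.0158
t 20.60 F [ 1.6 -1.1  8. ] M [-0.444 -0.569  0.368] tcp [0.6006 0.0051 0.1923] yaw -66.33 gap 0.0152
t 20.73 F [ 2.  -2.1  7.6] M [-0.396 -0.609  0.375] tcp [0.6006 0.0052 0.1923] yaw -66.33 gap 0.0151
```

Torque rose from about 0.16 to 0.37 N m over about 0.3 rad past contact, so the load is about 65–85 N, which is snug. I'll unload within the hex play and withdraw.

```bash
python3 -m pendant '[[0,-1,0,0,0,0,0],[0,-2,0,0,0,0,0],[0,-2,0,0,0,0,0]]' >/dev/null; python3 st.py
```

```text
t 21.10 F [ 2.1 -1.3  7.8] M [-0.373 -0.587  0.123] tcp [0.6006 0.0052 0.1923] yaw -64.36 gap 0.0151
```

```bash
python3 -m pendant '[[0,-1,0,0,0,0,0],[0,-1,0,0,0,0,0]]' >/dev/null; python3 st.py;  python3 -m pendant '[[0,-1,0,0,-0.004,0,0],[0,-1,0,0,-0.01,0,0],[0,-1,0,0,-0.018,0,0],[0,-1,0,0,-0.03,0,0],[0,-1,0,0,-0.054,0,0],[0,-1,0,0,-0.054,0,0],[0,-1,0,0,-0.054,0,0]]' >/dev/null; python3 st.py
python3 - <<'E'
from h import *
g=lambda f:np.clip((f/255.)**.5*255,0,255).astype(np.uint8)
c,f=shot('scene','s12');crop(g(f),265,165,75,85,8,'pics/s12g.png')
c,f=shot('wrist','w12');cv2.imwrite('pics/w12g.png',g(f))
E
python3 st.py
```

```text
t 21.35 F [ 1.9 -0.6  7.8] M [-0.302 -0.628  0.003] tcp [0.6005 0.0053 0.1922] yaw -63.37 gap 0.0149
t 22.23 F [-0.9  0.3 -2.3] M [-0.     0.041 -0.013] tcp [0.5995 0.0066 0.2449] yaw -62.52 gap 0.0154
t 22.32 F [-0.4  0.6 -1.8] M [-0.013 -0.01  -0.011] tcp [0.5995 0.0065 0.2444] yaw -62.53 gap 0.0151
```

View pics/s12g.png

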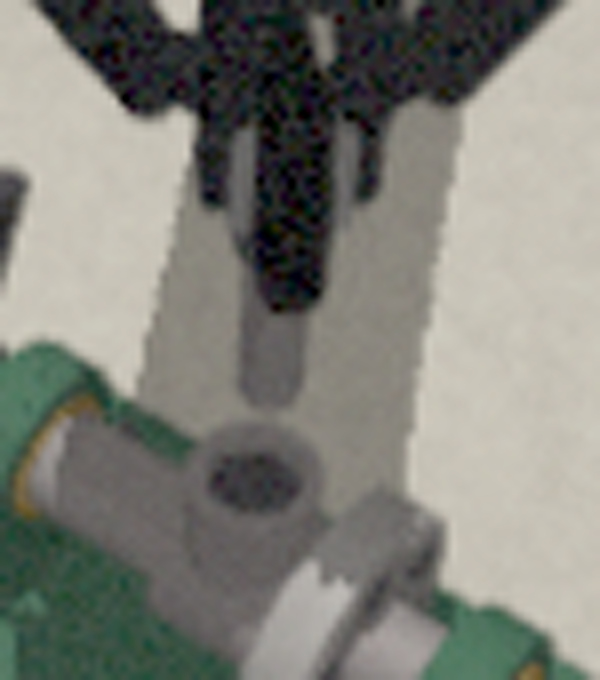

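View pics/w12g.png

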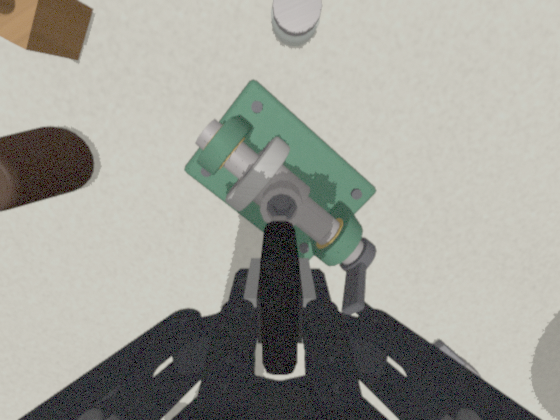

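The key is out clean, above the boss at (255,480) in the scene view. I'll go back over the block.

```bash
python3 -m pendant '[[0,5,0,-0.04,0,0.029,0],[0,10,0,-0.09,0,0.065,0],[0,13.5,0,-0.14,0,0.1,0],[0,13.5,0,-0.19,0,0.137,0],[0,13.5,0,-0.22,0,0.158,0],[0,13.5,0,-0.2293,0,0.1648,0],[0,13.5,0,-0.2293,0,0.1648,0],[0,13.5,0,-0.2293,0,0.1648,0],[0,13.5,0,-0.2293,0,0.1648,0]]' >/dev/null; python3 st.py
python3 - <<'E'
from h import *
g=lambda f:np.clip((f/255.)**.5*255,0,255).astype(np.uint8)
c,f=shot('scene','s13');crop(g(f),385,225,80,110,6,'pics/s13g.png')
c,f=shot('side','d13');crop(g(f),110,260,90,110,6,'pics/d13g.png')
E
python3 st.py
```

```text
t 23.45 F [-0.1 -0.2 -1.3] M [ 0.003 -0.042 -0.029] tcp [0.6413 0.284  0.2457] yaw -76.19 gap 0.0153
t 23.55 F [-0.7 -0.5 -2.5] M [ 0.092  0.046 -0.057] tcp [0.6411 0.2848 0.2458] yaw -76.14 gap 0.0151
```

View pics/s13g.png

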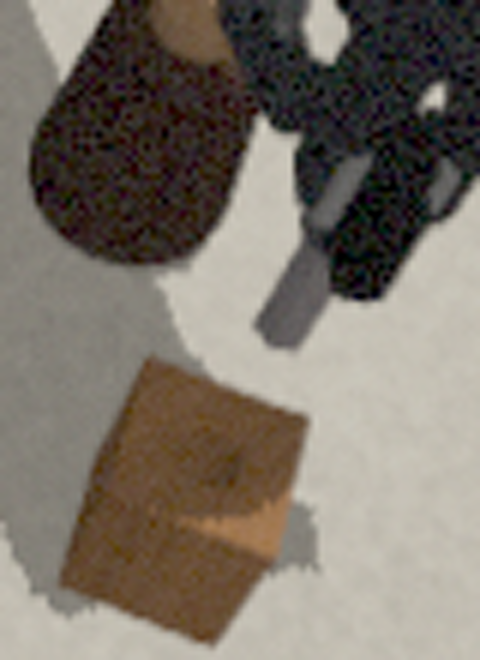

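View pics/d13g.png

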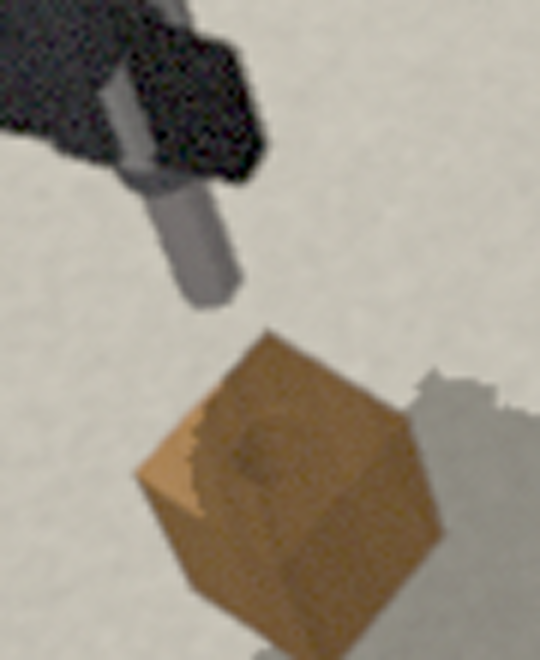

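```bash
python3 - <<'E'
from h import *
S=calibration('scene');D=calibration('side')
t=[(S,(385+278/6,225+337/6)),(D,(110+211/6,260+293/6))];x,e=tri(t);print('tip',x.round(4),np.round(e,4))
s=read_state();M=R.from_quat(s['tool_rot']).as_matrix();print((M.T@(x-s['tcp_pos'])).round(4),'expected axis',(s['tcp_pos']-.0019*M[:,2]).round(4))
for c,o,im in((S,(385,225),'s13'),(D,(110,260),'d13')):
    f=cv2.imread(f'pics/{im}.png').astype(float)
    q=[plane(c,p,.074).round(4) for p in ([(385+150/6,225+357/6),(385+308/6,225+420/6),(385+274/6,225+562/6)] if c is S else [(110+268/6,260+330/6),(110+408/6,260+412/6),(110+137/6,260+473/6)])];print(q)
a=proj(S,[.638,.2855,.074]);b=proj(D,[.638,.2855,.074]);print((a-[385,225])*6,(b-[110,260])*6)
E
```

```text
tip [0.6386 0.2846 0.153 ] [0.0008 0.0008]
[-0.0004  0.0928 -0.0026] expected axis [0.6393 0.2844 0.2458]
[array([0.6111, 0.2601, 0.074 ]), array([0.6128, 0.3133, 0.074 ]), array([0.6674, 0.3129, 0.074 ])]
[array([0.6632, 0.2569, 0.074 ]), array([0.61  , 0.2564, 0.074 ]), array([0.6634, 0.3108, 0.074 ])]
[208.19297148 452.36087766] [266.01961306 445.25654515]
```

```bash
python3 -m pendant '[[0,0,0,0,0.04,0,0],[0,0,0,0,0.07,0,0],[0,0,0,0,0.09,0,0],[0,0,0,0,0.09,0,0]]' >/dev/null; python3 st.py;
```

```text
t 24.05 F [-0.1  0.1 -2. ] M [ 0.02   0.015 -0.007] tcp [0.6402 0.2855 0.1542] yaw -76.06 gap 0.0155
```

Tip is at z ≈ 0.06, inside the hole with no contact. Continuing down.

```bash
python3 -m pendant '[[0,0,0,0,0.02,0,0],[0,0,0,0,0.04,0,0],[0,0,0,0,0.05,0,0],[0,0,0,0,0.05,0,0]]' >/dev/null; python3 st.py; python3 -m pendant '[[0,0,0,0,0.002,0,0],[0,0,0,0,0.004,0,0],[0,0,0,0,0.004,0,0]]' >/dev/null; python3 st.py
```

```text
t 24.55 F [-0.4  0.1 -1.2] M [ 0.022  0.06  -0.037] tcp [0.6402 0.286  0.1043] yaw -76.03 gap 0.0155
t 24.93 F [ 0.  -0.2 -1.7] M [-0.021  0.027  0.006] tcp [0.6409 0.2862 0.1018] yaw -76.04 gap 0.0153
```

```bash
python3 -m pendant '[[0,0,0,0,0.001,0,0],[0,0,0,0,0.0025,0,0],[0,0,0,0,0.0025,0,0],[0,0,0,0,0.0025,0,0]]' >/dev/null; python3 st.py; python3 -m pendant '[[0,0,0,0,0.001,0,0],[0,0,0,0,0.002,0,0],[0,0,0,0,0.002,0,0]]' >/dev/null; python3 st.py
```

```text
t 25.43 F [ 0.1  0.  -1.2] M [-0.012  0.02  -0.053] tcp [0.6408 0.2861 0.0991] yaw -76.05 gap 0.0153
t 25.80 F [-2.7 -1.   6.6] M [-0.388  0.655 -0.003] tcp [0.641  0.2862 0.0984] yaw -76.05 gap 0.0155
```

```bash
python3 -m pendant '[[0,0,0,0,0,0,0.02],[0,0,0,0,0,0,0.035],[0,0,0,0,0,0,0.05],[0,0,0,0,0,0,0.055],[0,0,0,0,-0.03,0,0.055],[0,0,0,0,-0.08,0,0.055],[0,0,0,0,-0.13,0,0.055],[0,0,0,0,-0.13,0,0.055]]' >/dev/null; python3 st.py
python3 - <<'E'
from h import *
g=lambda f:np.clip((f/255.)**.5*255,0,255).astype(np.uint8)
c,f=shot('side','d14');crop(g(f),110,290,150,110,5,'pics/d14g.png')
c,f=shot('scene','s14');crop(g(f),220,175,240,170,3,'pics/s14g.png')
c,f=shot('wrist','w14');cv2.imwrite('pics/w14g.png',g(f))
E
```

```text
t 26.80 F [-0.  -0.3 -0.6] M [ 0.031 -0.02  -0.015] tcp [0.6432 0.2876 0.2327] yaw -76.06 gap 0.0549
```

View pics/d14g.png

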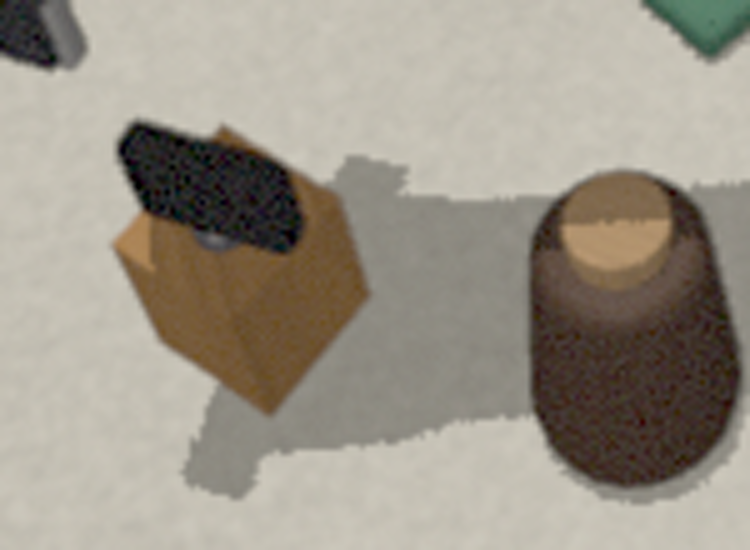

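View pics/s14g.png

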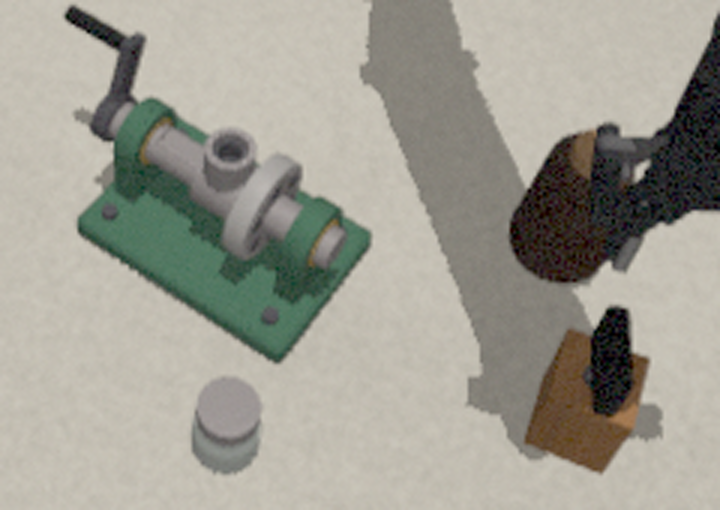

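View pics/w14g.png

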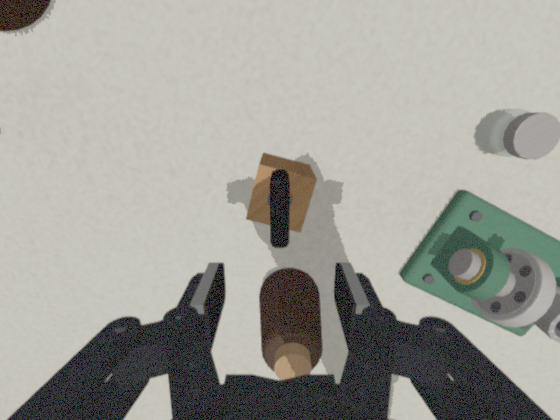

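The key is down in its block, with the handle at (210,185) in the side view. The crank still stands back towards the robot. One last numerical check of the shaft and the bystanders.

```bash
python3 - <<'E'
from h import *
for n,a,b,bx in(('side','side0','d14',dict(cone=(210,315,55,75),jar=(172,222,35,40),brush=(358,160,55,45))),('scene','scene0','s14',dict(jar=(280,295,32,40),brush=(155,140,60,45)))):
    A=cv2.imread(f'pics/{a}.png');B=cv2.imread(f'pics/{b}.png')
    for k,(x,y,w,h) in bx.items(): print(n,k,cv2.phaseCorrelate(A[y:y+h,x:x+w].mean(2),B[y:y+h,x:x+w].mean(2)))
g=lambda f:np.clip((f/255.)**.5*255,0,255).astype(np.uint8)
B=np.hstack([cv2.resize(g(cv2.imread('pics/s14.png'))[170:250,230:300],None,fx=5,fy=5,interpolation=2),cv2.resize(g(cv2.imread('pics/d14.png'))[165:245,255:325],None,fx=5,fy=5,interpolation=2)])
cv2.imwrite('pics/c14.png',B)
E
```

```text
side cone ((-0.07180681976494441, 0.6846458372330062), 0.8161091211256424)
side jar ((0.06631713419973195, 0.0005116404948815045), 0.9949118027853388)
side brush ((0.02959255782545611, 0.5185852224973644), 1.0013367138225233)
scene jar ((0.05599780058180137, 0.012387651595094695), 1.0148389940208293)
scene brush ((0.03626933098086482, 0.5140361806581311), 0.9267656002464215)
```

View pics/c14.png

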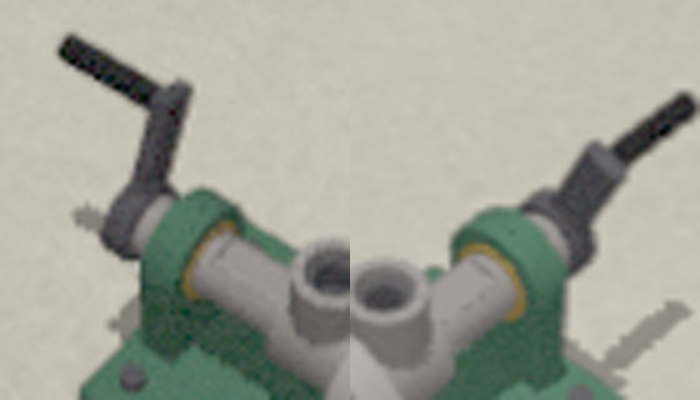

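```bash
python3 - <<'E'
from h import *
S=calibration('scene');D=calibration('side')
P=[tri([(S,a),(D,b)]) for a,b in(((244,179),(322.6,185.6)),((261,189.4),(309.4,196)))]
m=(P[0][0]+P[1][0])/2;print(P,m)
u=(m[:2]-[.598,.0042])@np.array([.9713,-.2379])-.0005;print(u,m[2]-.0742,np.arctan2(u,m[2]-.0742))
E
python3 -c "
from bench import manip;print(manip.job_done())"
```

```text
[(array([ 0.53711274, -0.14793898,  0.13107709]), [np.float64(0.001290897334110163), np.float64(0.001290897334110217)]), (array([ 0.54694779, -0.10248921,  0.13009086]), [np.float64(0.003226194427227948), np.float64(0.0032261944272279843)])] [ 0.54203026 -0.12521409  0.13058398]
-0.024075794444009316 0.05638397576654812 -0.4035609968686394
the job is handed in; nothing more can be done
None
```

I did all three parts of the job and handed it in at about 27 s; the hand-in reported no verdict. The shaft is turned, the setscrew is tightened, and the key is back in its block.

- **Shaft:** I turned it about 0.73 rad by the crank until the flat faced straight up. The circle fit of the gripper path put the crank arm at -0.399 rad and the flat's edges looked centred. A last two-camera check gave -0.404 rad, against a target of -0.4.
- **Setscrew:** I turned it clockwise until torque rose above the roughly 0.16 N m of free drag, about 2.1 rad after the start. I stopped about 0.3 rad past contact at 0.37 N m, an estimated 65–85 N against the 45–115 N window. That load is inferred from a noisy torque reading (about ±0.04 N m), so it is the least certain result.
- **Unloading:** I turned back 3° before lifting the key out. The torque fell to zero within the play, so the screw should not have loosened, but I did not measure it again.
- **Key:** it is back upright in its block. Contact came at the same tool height as the original grasp (0.0984 m), so the handle is resting on the block.
- **Bystanders:** the jar is within 0.1 pixel of its starting image. The brush showed an apparent half-pixel vertical shift in both views, which I put down to the odd-height image windows used for the comparison. The cone showed about 0.7 pixel, in an odd-height window now shaded by the arm. I saw no sign that either had been touched.

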